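# Hang the washed plates to dry

### The arm

A 6-joint arm with a two-finger parallel gripper is mounted at the origin on a cart in front of the work surface, level with it; the furniture and walls round the work are solid. World frame = base frame: x ahead of the robot, y to its left, z up, the work surface at z = 0. Lengths are in m, angles in rad, forces in N, time in s.
With the tool pointing down it reaches from about 0.225 to 0.875 m from the base axis. Payload 3.4 kg.
Tool frame: the origin (TCP) lies on the centre line of the jaws, within the pads' length; the fingertips stand 17 mm ahead of it and the grasp point (between the pads) lies 2 mm behind it (manip.finger_overhang is the distance from the TCP to the fingertips, in m); y points along the fingers, x is the direction in which the jaws open and shut, and the axes are right-handed (so a half turn about y gives the same grasp; the last joint's range is limited). The gripper opens to 85 mm and grips with 20 to 120 N. Pads are 22 mm wide; open, the fingers measure 114 mm over their backs; the gripper's body (76 mm by 85 mm) begins 54 mm behind the grasp point. The pads swing forward as they close: fully open they stand 13 mm farther back than shut.
Start: joints at [-1.33, 0.276, 1.505, -0, 1.361, -0.121], TCP at [0.204, -0.538, 0.248] pointing down, gripper open.
Joint ranges: [-2.89, 2.89], [-0.75, 2.08], [0.22, 2.7], [-1.18, 4.32], [0.11, 2.71], [-2.7, 2.7]. Speed limits (rad/s): [2.57, 2.57, 3.14, 3.14, 3.14, 3.14].

### API

Orientations are given as a unit quaternion [w, x, y, z].
In Python, from rig import manip gives the robot as it stands.
- The arm moves only by the tool arm_command, never from a script. Its argument "commands" is a list of rows, each a list of 3 entries, a list of its own where there are three numbers: the finger opening in cm, from 0 to 8.54, then the shift along the world's x, y, z in cm, then the turn about the world's z in rad. A call has 1 to 12 rows; each row shifts and turns the commanded pose from where the row before left it; what a row does not reach is not made up. A row lasts 1/10 s, in which the tool goes at most 50 mm and 8.59 degrees, less where a joint would pass 70% of its speed; a pose out of reach is approached as far as the arm can. A call with a gripper value outside its range is refused whole. The fingers move at their own pace and stop on an object; "grip_force" is the grip in N (left out, the last holds). Time passes only in rows, so rows that do not move let the fingers close. It gives the time, the measured TCP pose, the force and the opening at its end, in the units of the state.
- manip.get_state(): the state, without advancing time (a new reading comes with each control period).
- manip.get_image(name): name is "scene" or "side" or "wrist"; returns a dict with "pixels" (384x512x3 uint8, red, green, blue), "range_z" (384x512 float32, m along the optical axis (not along the pixel's ray), 0 where there is no reading), "intrinsics" (3x3 intrinsics, pixels), "R" (3x3) and "t" (3): a world point X has camera coordinates R X + t. Camera axes: x right, y down, z forward; pixel columns grow to the right and rows downward; lengths in m; the calibration is good to about 2 mm. A picture is of the moment at which its call begins.
- manip.sign_off(): hands the job in, once; it reports no verdict.
The state is a dict: "clock": time; "qpos": joint angles; "qd": joint speeds; "effort": joint torques, N m; "position": TCP position; "ee_rot": TCP orientation; "contact_force": force on the tool from outside, world axes, zero at the start; "moment": the same for the moment, N m; "width": finger opening in m.
Only numpy, scipy, OpenCV 4.12 (cv2) and the standard library are available. Lean on these libraries where they do the work, as an engineer would, in place of code of your own. Each camera call takes 0.05 s, during which the arm holds its last target.

### The job

The washed metal plates lie flat between the ribs of the draining stand, where they cannot be gripped: slide each one out over the stand's front edge until it overhangs, grip it by the overhanging end and hang it by its hole on a peg of the drying rack, one plate to a peg. Hang every plate that is there, drop none on the bench, and leave the bottle, the timer and the petri dish that stand beside the work where they are.

Things in the scene. Friction and masses are not known exactly. Their poses are not given: they have to be found in the camera images.
- stand: Grey plastic draining stand, fixed, 160 mm deep (x) by 216 mm wide (y), flat deck 70 mm above the bench. Origin on the bench under its centre; x points from its front edge (x = -80 mm, toward the robot) to its back edge (+80 mm), y left, z up. Four lanes run front to back, centred at y = +78, +26, -26, -78 mm, 46 mm wide between ribs 6 mm wide and 9 mm high that run from x = -78 to +58 mm. No wall in front or behind.
- plate1_mid (a point): Centre (half-way up) of a loose aluminium plate, 125 mm long (its x), 40 mm wide (y), 6 mm thick (z, up while it lies flat), 0.06-0.11 kg; all are alike, this one may be absent. Starts flat in the left lane, x along the stand's x, wholly on the deck, fingers having no room beside it (3 mm to the ribs). Hole of 26 mm, 42.5 mm from the centre along +x (the end at the back of the stand).
- plate1_hole (a point): Centre of that plate's hole, half-way through its thickness; same axes as the plate.
- plate1: The same plate: origin at the centre of its underside, axes as above.
- plate2_mid (a point): Centre (half-way up) of a loose aluminium plate, 125 mm long (its x), 40 mm wide (y), 6 mm thick (z, up while it lies flat), 0.06-0.11 kg; all are alike, this one may be absent. Starts flat in the left inner lane, x along the stand's x, wholly on the deck, fingers having no room beside it (3 mm to the ribs). Hole of 26 mm, 42.5 mm from the centre along +x (the end at the back of the stand).
- plate2_hole (a point): Centre of that plate's hole, half-way through its thickness; same axes as the plate.
- plate2: The same plate: origin at the centre of its underside, axes as above.
- plate3_mid (a point): Centre (half-way up) of a loose aluminium plate, 125 mm long (its x), 40 mm wide (y), 6 mm thick (z, up while it lies flat), 0.06-0.11 kg; all are alike, this one may be absent. Starts flat in the right inner lane, x along the stand's x, wholly on the deck, fingers having no room beside it (3 mm to the ribs). Hole of 26 mm, 42.5 mm from the centre along +x (the end at the back of the stand).
- plate3_hole (a point): Centre of that plate's hole, half-way through its thickness; same axes as the plate.
- plate3: The same plate: origin at the centre of its underside, axes as above.
- plate4_mid (a point): Centre (half-way up) of a loose aluminium plate, 125 mm long (its x), 40 mm wide (y), 6 mm thick (z, up while it lies flat), 0.06-0.11 kg; all are alike, this one may be absent. Starts flat in the right lane, x along the stand's x, wholly on the deck, fingers having no room beside it (3 mm to the ribs). Hole of 26 mm, 42.5 mm from the centre along +x (the end at the back of the stand).
- plate4_hole (a point): Centre of that plate's hole, half-way through its thickness; same axes as the plate.
- plate4: The same plate: origin at the centre of its underside, axes as above.
- rack: White drying rack, fixed: board 250 mm wide (y), 250 mm high, front face at x = 0 of this frame, on a drip base (rim 18 mm high) that reaches 100 mm before it. Origin on the bench below the middle of the front face; x points into the board, away from the robot, y left, z up. Four pegs, 10 mm thick, 60 mm long, 70 mm apart, leave the face 200 mm up and rise at 45 degrees along (-0.707, 0, 0.707).
- peg1 (a point): Middle of the left peg: on its axis, 30 mm from its root and 30 mm from its tip; axes as those of the rack.
- peg2 (a point): Middle of the left inner peg: on its axis, 30 mm from its root and 30 mm from its tip; axes as those of the rack.
- peg3 (a point): Middle of the right inner peg: on its axis, 30 mm from its root and 30 mm from its tip; axes as those of the rack.
- peg4 (a point): Middle of the right peg: on its axis, 30 mm from its root and 30 mm from its tip; axes as those of the rack.
- bottle: Bystander: reagent bottle with a screw cap, 42 mm in diameter, 95 mm high; origin at the centre of its underside.
- clock: Bystander: small bench timer lying face up, 62 x 68 x 19 mm; origin at the centre of its underside.
- dish: Bystander: closed petri dish, 56 mm in diameter, 12 mm high; origin at the centre of its underside.
Mind the look-alikes: they are no part of the job. Leave any green look-alike of the plate1 alone. What is shaped like the plate3 but orange is not meant.

How it is judged:
By the outcome, as a careful person would: the job done as asked, in the order asked, and still so for the second after the job is handed in, with the robot touching nothing.
Of plate1, plate2, plate3, plate4 only 3 to 4 are there at a start; the rules pass over those that are not, and their reading is None.
At some moment in a run one of plate1, plate2, plate3, plate4 may be knocked a few centimetres aside while the robot is not near it.
It also fails if it takes over 210 s, if anything falls off the work surface, if the arm or the gripper's body presses on something with over 40 N, if the wrist force passes 120 N, or if a joint passes its speed limit or range.

## Working session

There is one attempt and no reset: what is moved stays moved. The work goes in short steps, Python scripts to look and compute and a tool call to move; the robot and the scene stay as the last step left them, time stands still between calls to the robot, and variables do not carry over. Pictures are saved under pics/ and viewed, and the job is handed in when it is done.

Besides the shell and the picture viewer there is one more tool, called after "Call:" by a JSON object that holds its "op" and its "data". arm_command: Moves the arm, as the interface text tells. Its arguments: {"type":"object","properties":{"commands":{"type":"array"},"grip_force":{"type":"number"}},"required":["commands"]}

```bash
ls; mkdir -p pics
python3 - <<'E'
from rig import manip
import cv2
print(manip.get_state())
print(manip.finger_overhang)
for n in ["scene","side","wrist"]:
    im=manip.get_image(n)
    cv2.imwrite(f"pics/{n}0.png",im["pixels"][:,:,::-1])
    print(n,im["intrinsics"].tolist(),im["R"].tolist(),im["t"])
E
```

```text
pics
{'clock': 0.0, 'qpos': array([-1.32999570e+00,  2.76621681e-01,  1.50614906e+00, -2.56786962e-05,
        1.36069315e+00, -1.20976597e-01]), 'qd': array([ 0.00065367, -0.00096215,  0.00017837,  0.00021383,  0.00163447,
       -0.00022512]), 'effort': array([-2.70484670e-04, -4.16783345e+01, -2.45807344e+01, -5.42794642e-04,
        1.09232054e-02, -1.52012749e-07]), 'position': array([ 0.20339264, -0.53728964,  0.24741812]), 'ee_rot': array([ 0.58222713, -0.5813625 ,  0.40238936, -0.40138762]), 'contact_force': array([ 0.12083543, -0.23331855,  0.0957521 ]), 'moment': array([-0.03847217,  0.00989219,  0.01568549]), 'width': 0.08549113634086865}
0.017
scene [[404.82614660029304, 0.0, 256.45157358818443], [0.0, 404.82614660029304, 190.60903830840505], [0.0, 0.0, 1.0]] [[-0.8015218287722767, -0.5979134397593389, 0.007891549702135134], [-0.30239088496884653, 0.3939084525186002, -0.8679838038363159], [0.5158706336760249, -0.6980942984938047, -0.49652979741515924]] [0.30722272 0.38506547 1.06716481]
side [[369.5839583450436, 0.0, 247.14462627085334], [0.0, 369.5839583450436, 187.23006687642498], [0.0, 0.0, 1.0]] [[-0.8111723624433804, -0.5846458308174954, 0.01373502514543081], [-0.40131827560923944, 0.5394222459538434, -0.7402481220726858], [0.42537400022809524, -0.6059809345827902, -0.6721934742707019]] [0.30966559 0.41403853 0.80192451]
wrist [[336.8893615095041, 0.0, 259.3683616087359], [0.0, 336.8893615095041, 194.5471163041123], [0.0, 0.0, 1.0]] [[0.3542351792040711, -0.9351548933971477, -0.0016622784453647096], [-0.8836821033138699, -0.33531791501481684, 0.32660042276900425], [-0.30597937528048524, -0.11422443357481032, -0.9451610448370581]] [-0.57343281 -0.04299123  0.38043627]
```

View pics/scene0.png

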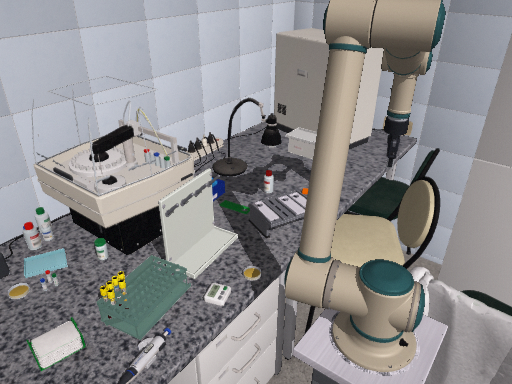

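View pics/side0.png

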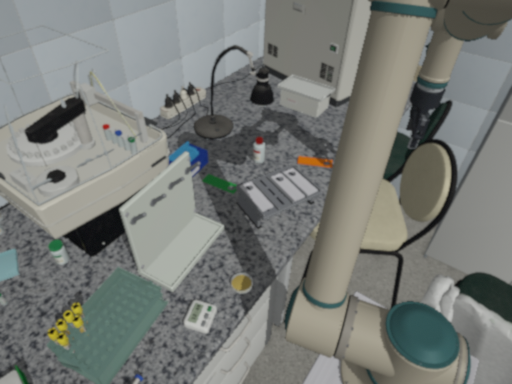

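View pics/wrist0.png

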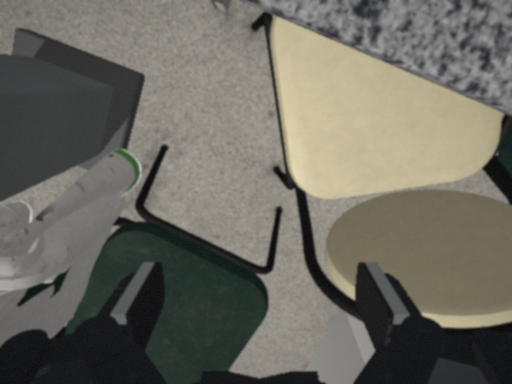

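The stand is at about scene px (280,207) and side px (277,190). Three light plates are visible, with the green and orange decoys beside them. The rack is at scene px (195,220). I'll measure with the depth images next.

```bash
cat > h.py <<'E'
from rig import manip
import numpy as np, cv2
def grab(n):
    im=manip.get_image(n); im["cam"]=-im["R"].T@im["t"]; return im
def cloud(im):
    K=im["intrinsics"];z=im["range_z"].astype(float);v,u=np.mgrid[:z.shape[0],:z.shape[1]]
    P=np.stack([(u-K[0,2])/K[0,0]*z,(v-K[1,2])/K[1,1]*z,z],-1)
    W=(P-im["t"])@im["R"]; W[z<=0]=np.nan; return W
def ray(im,u,v,h):
    K=im["intrinsics"];d=im["R"].T@np.array([(u-K[0,2])/K[0,0],(v-K[1,2])/K[1,1],1]);c=im["cam"];return c+d*(h-c[2])/d[2]
def proj(im,X):
    p=im["R"]@np.asarray(X)+im["t"];p=im["intrinsics"]@p;return p[:2]/p[2]
def crop(im,x0,y0,x1,y1,f,name):
    cv2.imwrite(name,cv2.resize(im["pixels"][y0:y1,x0:x1,::-1],None,fx=f,fy=f,interpolation=cv2.INTER_CUBIC))
E
python3 - <<'E'
from h import *
s=grab("scene");d=grab("side")
print(s["cam"],d["cam"])
crop(s,140,160,330,290,4,"pics/s1.png");crop(d,110,130,340,300,3.4,"pics/d1.png")
for n,im in(("scene",s),("side",d)):
    W=cloud(im)
    # top-down height map
    m=(W[...,2]>0.06)&(W[...,2]<0.1)&(W[...,0]>0.2)&(W[...,0]<0.9)
    q=W[m];print(n,np.isfinite(W).all(-1).mean(),len(q))
    img=np.zeros((600,800,3),np.uint8)
    ok=np.isfinite(W).all(-1)
    P=W[ok];C=im["pixels"][ok]
    r=((0.9-P[:,0])*1000).astype(int);c=((0.5-P[:,1])*800).astype(int)
    g=(r>=0)&(r<600)&(c>=0)&(c<800)
    o=np.argsort(P[g][:,2]);img[r[g][o],c[g][o]]=C[g][o][:,::-1]
    cv2.imwrite(f"pics/top_{n}.png",cv2.dilate(img,np.ones((3,3))))
E
```

```text
[-0.18783298  0.77699372  0.86168525] [0.07623556 0.44365407 0.8412864 ]
scene 0.9961751302083334 6132
side 0.9958699544270834 10578
```

View pics/s1.png

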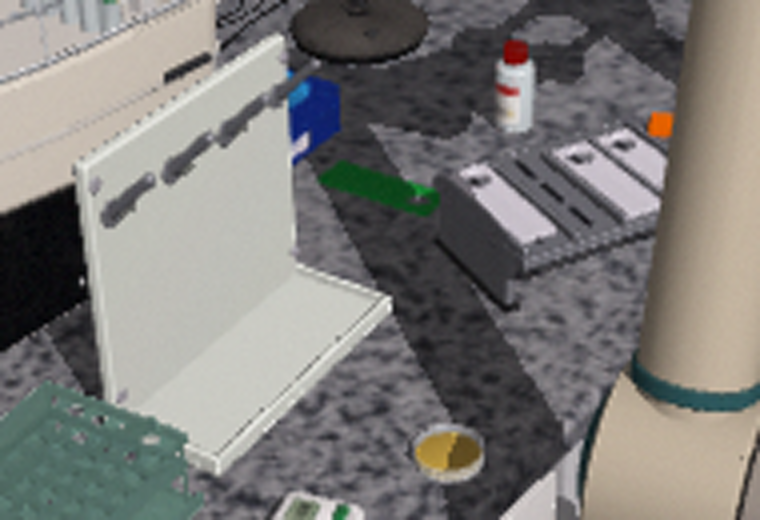

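View pics/d1.png

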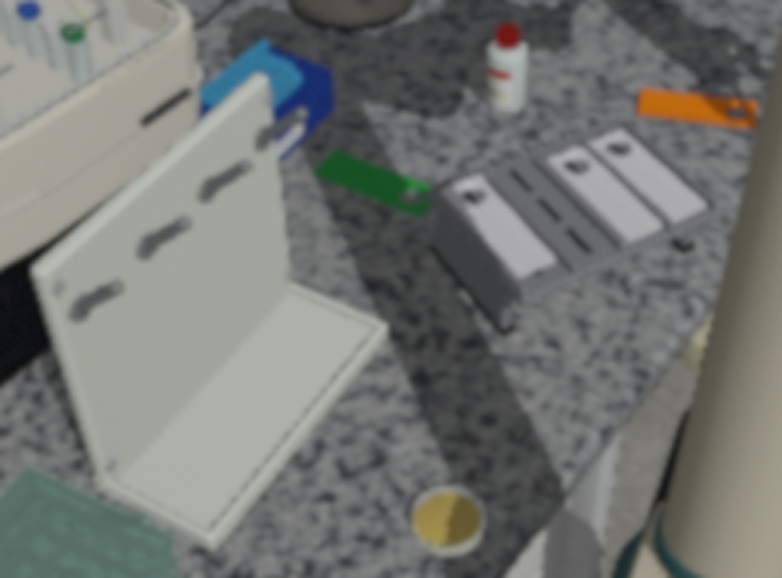

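View pics/top_side.png

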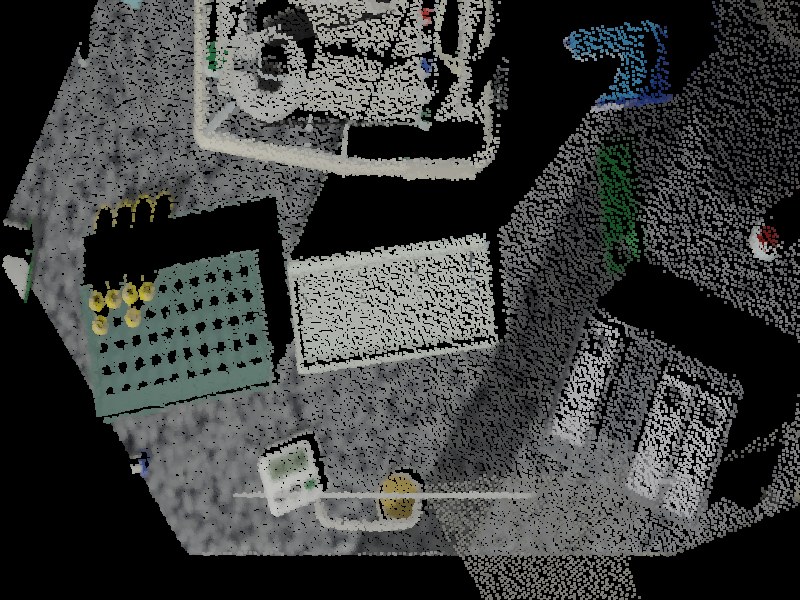

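Three plates are present, in lanes 1, 3 and 4. The left inner lane is empty. Next I'll fit plate, stand and rack poses from the depth.

```bash
cat > meas.py <<'E'
from h import *
def plates(im,verbose=True):
    W=cloud(im);px=im["pixels"].astype(int)
    m=(W[...,2]>0.068)&(W[...,2]<0.085)&(W[...,0]>0.3)&(W[...,0]<0.72)&(W[...,1]>-0.55)&(W[...,1]<-0.1)
    hsv=cv2.cvtColor(im["pixels"],cv2.COLOR_RGB2HSV)
    m&=(px.min(-1)>150)&(hsv[...,1]<50)
    m=m.astype(np.uint8)
    n,l,st,_=cv2.connectedComponentsWithStats(m,connectivity=4)
    out=[]
    for i in range(1,n):
        if st[i,4]<120: continue
        q=W[l==i]
        # contour pixels cast on plane z=0.076
        cs,_=cv2.findContours((l==i).astype(np.uint8),cv2.RETR_EXTERNAL,cv2.CHAIN_APPROX_NONE)
        c=max(cs,key=cv2.contourArea)[:,0]
        P=np.array([ray(im,u,v,0.076)[:2] for u,v in c])
        r=cv2.minAreaRect((P*1000).astype(np.float32))
        b=cv2.boxPoints(r)
        e=b[1]-b[0],b[2]-b[1]
        L=max(e,key=np.linalg.norm); L=L*np.sign(L[0])
        out.append((r[0],sorted(r[1]),np.degrees(np.arctan2(L[1],L[0])),np.median(q[:,2])*1000,st[i].tolist()))
    return sorted(out,key=lambda o:-o[0][1])
if __name__=="__main__":
    for n in("scene","side"):
        im=grab(n)
        print(n)
        for o in plates(im): print(np.round(o[0],1),np.round(o[1],1),round(o[2],2),round(o[3],1),o[4])
E
python3 meas.py
python3 - <<'E'
from h import *
for n in("scene","side"):
    im=grab(n);W=cloud(im);px=im["pixels"].astype(int)
    # stand all deck points
    m=(W[...,2]>0.062)&(W[...,2]<0.085)&(W[...,0]>0.33)&(W[...,0]<0.65)&(W[...,1]>-0.45)&(W[...,1]<-0.17)
    P=W[m][:,:2]*1000
    r=cv2.minAreaRect(P.astype(np.float32));print(n,"stand",r,m.sum())
    # rack board front face: heights .03-.19
    m=(W[...,2]>0.03)&(W[...,2]<0.18)&(W[...,0]>0.5)&(W[...,0]<0.75)&(W[...,1]>-0.15)&(W[...,1]<0.16)&(px.min(-1)>120)
    P=W[m]
    for k in range(5):
        A=np.c_[P[:,1],P[:,2],np.ones(len(P))];x=np.linalg.lstsq(A,P[:,0],rcond=None)[0]
        e=P[:,0]-A@x;P=P[abs(e)<max(0.004,2*e.std())]
    print(" board x = %.4f*y + %.4f*z + %.4f"%tuple(x),"yaw",np.degrees(np.arctan(-x[0])),len(P),e.std(), P.min(0),P.max(0))
    m=(W[...,2]>0.0)&(W[...,2]<0.025)
    m=(W[...,2]>0.008)&(W[...,2]<0.022)&(W[...,0]>0.5)&(W[...,0]<0.72)&(W[...,1]>-0.15)&(W[...,1]<0.15)&(px.min(-1)>120)
    r=cv2.minAreaRect((W[m][:,:2]*1000).astype(np.float32));print(" base",r)
E
```

```text
scene
[ 518.7 -234.8] [ 35.3 134.2] -25.17 78.0 [255, 201, 24, 20, 176]
[ 465.1 -325.3] [ 39.5 132.6] -23.73 77.9 [278, 195, 27, 20, 179]
side
[ 517.5 -232.8] [ 37.2 127. ] -23.55 76.0 [244, 182, 29, 29, 301]
[ 463.8 -326. ] [ 35.5 127. ] -22.89 75.7 [272, 174, 32, 27, 287]
[ 434.5 -366.4] [ 37.3 103.1] -22.0 75.9 [289, 172, 28, 23, 249]
scene stand ((542.7107543945312, -324.0445556640625), (215.2500457763672, 290.5594787597656), 67.61690521240234) 1357
 board x = -0.1169*y + -0.0021*z + 0.6443 yaw 6.667691049900503 1899 0.0015001135603489755 [ 0.62499882 -0.10930183  0.03014892] [0.66029935 0.14100449 0.17987185]
 base ((595.7766723632812, 9.624893188476562), (113.88907623291016, 253.3815155029297), 6.2361063957214355)
side stand ((540.8863525390625, -327.2940673828125), (217.8203582763672, 289.9864501953125), 67.07653045654297) 2628
 board x = -0.1142*y + 0.0009*z + 0.6420 yaw 6.517648516020125 2712 0.0009988735777548086 [ 0.62368488 -0.11042468  0.03007207] [0.6572168  0.13874217 0.17997758]
 base ((595.53662109375, 8.3377685546875), (115.78562927246094, 252.00534057617188), 5.916553497314453)
```

Call:
{"op": "arm_command", "data": {"commands": [[8.5,[2.5,3,1],-0.095],[8.5,[2.5,3,1],-0.095],[8.5,[2.5,3,1],-0.095],[8.5,[2.5,3,1],-0.095],[8.5,[2.5,3,1],-0.095],[8.5,[2.5,3,1],-0.095],[8.5,[2.5,3,1],-0.095],[8.5,[2.5,3,1],-0.095],[8.5,[0,0,0],0],[8.5,[0,0,0],0]]}}

```text
clock: 1.45
position: [0.4038, -0.2974, 0.3286]
ee_rot: [-0.392, 0.392, -0.588, 0.589]
contact_force: [0.2, 0.2, -0.5]
width: 0.0849
```

```bash
cat > st.py <<'E'
from rig import manip
import numpy as np
from scipy.spatial.transform import Rotation as R
def st():
    s=manip.get_state();q=s["ee_rot"];M=R.from_quat([q[1],q[2],q[3],q[0]]).as_matrix()
    print("t %.2f"%s["clock"],"pos",(s["position"]*1000).round(1),"jaw",np.degrees(np.arctan2(M[1,0],M[0,0])).round(2),"appr",M[:,1].round(3),"F",s["contact_force"].round(1),"w",round(s["width"]*1000,1),"q",s["qpos"].round(2))
    return s
if __name__=="__main__": st()
E
python3 st.py; python3 meas.py
python3 - <<'E'
from h import *
w=grab("wrist");cv2.imwrite("pics/w1.png",w["pixels"][:,:,::-1])
for n in("scene","side"): cv2.imwrite(f"pics/{n}2.png",grab(n)["pixels"][:,:,::-1])
E
```

```text
t 1.45 pos [ 403.8 -297.4  328.6] jaw -112.64 appr [-0.    -0.001 -1.   ] F [ 0.2  0.2 -0.5] w 84.9 q [-0.77  0.13  1.5  -0.    1.51  1.19]
scene
[ 519.3 -233.5] [ 37.5 133.7] -23.55 77.9 [253, 201, 26, 20, 192]
side
[ 517.9 -232.7] [ 37.6 127.6] -23.28 75.7 [241, 182, 32, 29, 334]
[ 463.8 -326. ] [ 35.5 127. ] -22.89 75.6 [272, 174, 32, 27, 288]
[ 434.5 -366.4] [ 37.3 103.1] -22.0 75.6 [289, 172, 28, 23, 245]
```

View pics/w1.png

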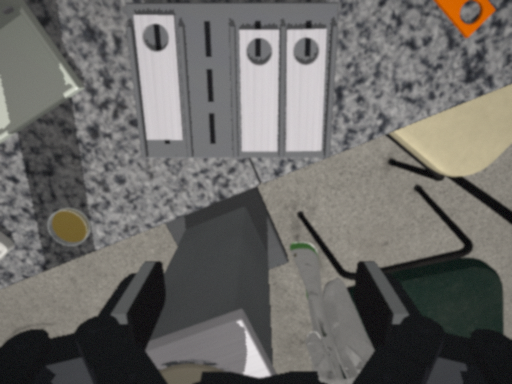

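View pics/side2.png

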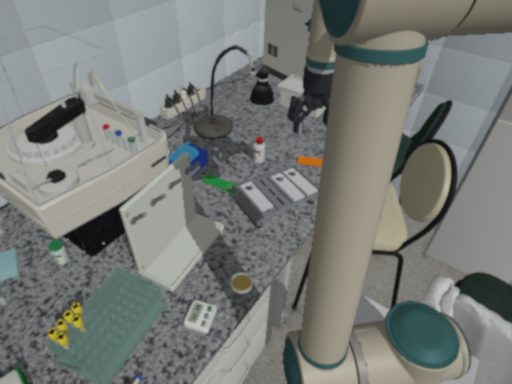

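The wrist view shows all three plates with their holes at the back: plate 1 hole px (156,37), plate 3 (259,49), plate 4 (306,49). The orange decoy is at the top right. I'll measure in this view.

```bash
cat > wm.py <<'E'
from h import *
def wplates(im,h=0.076):
    W=cloud(im);px=im["pixels"]
    m=((px.min(-1)>165)&(px.max(-1).astype(int)-px.min(-1)<40)&(W[...,2]>0.055)&(W[...,2]<0.1)).astype(np.uint8)
    m=cv2.morphologyEx(m,cv2.MORPH_CLOSE,np.ones((5,5)))
    cs,hi=cv2.findContours(m,cv2.RETR_CCOMP,cv2.CHAIN_APPROX_NONE)
    out=[]
    for i,c in enumerate(cs):
        if hi[0][i][3]>=0 or cv2.contourArea(c)<800: continue
        P=np.array([ray(im,u,v,h)[:2] for u,v in c[:,0]])*1000
        r=cv2.minAreaRect(P.astype(np.float32));b=cv2.boxPoints(r)
        e=b[1]-b[0],b[2]-b[1];L=max(e,key=np.linalg.norm);L=L*np.sign(L[0])
        k=np.zeros(m.shape,np.uint8);cv2.drawContours(k,[c],-1,1,-1)
        z=np.nanmedian(W[k>0][:,2])*1000
        hole=None;j=hi[0][i][2];best=0
        while j>=0:
            a=cv2.contourArea(cs[j])
            if a>best: best=a;M=cv2.moments(cs[j]);hole=ray(im,M["m10"]/M["m00"],M["m01"]/M["m00"],h)[:2]*1000
            j=hi[0][j][0]
        out.append(dict(c=np.array(r[0]),size=sorted(r[1]),ang=np.degrees(np.arctan2(L[1],L[0])),z=z,hole=hole,ha=best,bb=cv2.boundingRect(c)))
    return sorted(out,key=lambda o:-o["c"][1])
if __name__=="__main__":
    im=grab("wrist")
    for o in wplates(im): print({k:(np.round(v,1).tolist() if v is not None else None) for k,v in o.items()})
E
python3 wm.py
python3 - <<'E'
from h import *
im=grab("wrist");W=cloud(im)
a=np.radians(-22.7);ex=np.array([np.cos(a),np.sin(a)]);ey=np.array([-np.sin(a),np.cos(a)])
m=(W[...,2]>0.055)&(W[...,2]<0.1)&(W[...,0]<0.7)&(W[...,1]<-0.1)
k=np.zeros(m.shape,np.uint8);k[m]=1
n,l,s,_=cv2.connectedComponentsWithStats(k);i=1+np.argmax(s[1:,4]);k=(l==i)
print(s[i]);c=max(cv2.findContours(k.astype(np.uint8),0,cv2.CHAIN_APPROX_NONE)[0],key=cv2.contourArea)[:,0]
P=np.array([ray(im,u,v,0.070)[:2] for u,v in c])*1000
print(cv2.minAreaRect(P.astype(np.float32)))
x=P@ex;y=P@ey
print(np.percentile(x,[0,2,5,95,98,100]),np.percentile(y,[0,2,5,95,98,100]))
print(np.nanmedian(W[k][:,2]))
E
```

```text
{'c': [518.2, -231.5], 'size': [39.5, 123.2], 'ang': -22.899999618530273, 'z': 75.4, 'hole': [556.9, -247.9], 'ha': 637.0, 'bb': [134, 16, 48, 124]}
{'c': [464.9, -323.9], 'size': [39.9, 124.3], 'ang': -22.600000381469727, 'z': 75.4, 'hole': [504.0, -340.2], 'ha': 604.0, 'bb': [239, 30, 39, 122]}
{'c': [446.5, -369.6], 'size': [39.7, 124.2], 'ang': -21.799999237060547, 'z': 75.4, 'hole': [485.6, -385.0], 'ha': 611.5, 'bb': [286, 29, 40, 122]}
[  125     2   214   156 31222]
((483.7340087890625, -301.81195068359375), (217.71273803710938, 158.91506958007812), 67.3639144897461)
[483.37984443 483.43505658 483.52179071 642.09782654 642.16975069
 642.21770019] [-200.68402308 -200.47904928 -200.30962292   16.79207505   16.96114285
   17.13996932]
0.07412541068976448
```

Call:
{"op": "arm_command", "data": {"commands": [[0,[3.15,0.58,-1],0],[0,[3.15,0.58,-1],0],[0,[3.15,0.58,-1],0],[0,[3.15,0.58,-3],0],[0,[3.15,0.58,-3],0],[0,[3.15,0.58,-3],0],[0,[0,0,-4],0],[0,[0,0,-4],0],[0,[0,0,-3],0],[0,[0,0,0],0],[0,[0,0,0],0]]}}

```text
clock: 2.9
position: [0.5925, -0.2636, 0.0984]
ee_rot: [0.391, -0.391, 0.589, -0.589]
contact_force: [0.5, -0.6, 1.4]
width: -0.0001
```

```bash
python3 st.py
python3 - <<'E'
from h import *
w=grab("wrist");cv2.imwrite("pics/w2.png",w["pixels"][:,:,::-1])
s=grab("side");crop(s,190,100,360,230,4.5,"pics/s3.png")
E
```

```text
t 2.90 pos [ 592.5 -263.6   98.4] jaw -112.85 appr [-0.  0. -1.] F [ 0.5 -0.6  1.4] w -0.1 q [-0.53  0.49  1.55 -0.    1.1   1.44]
```

View pics/w2.png

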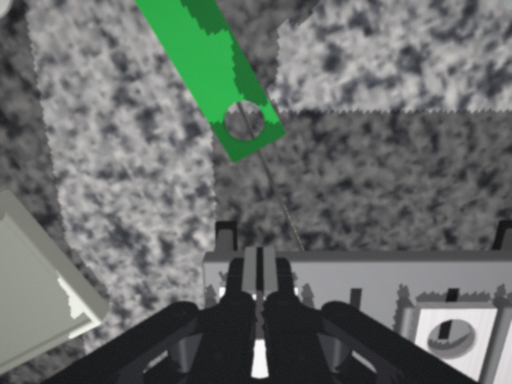

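View pics/s3.png

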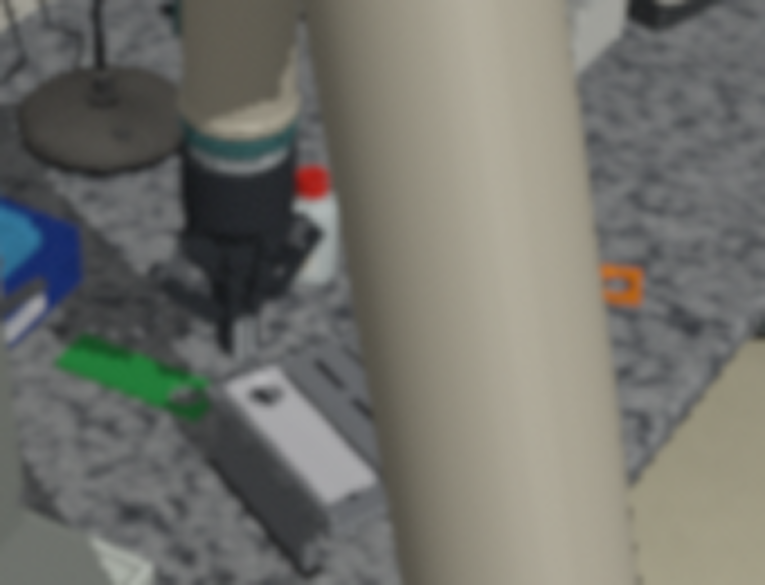

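Call:
{"op": "arm_command", "data": {"commands": [[0,[0,0.1,-0.4],0],[0,[0,0,-0.4],0],[0,[-0.46,0.19,0],0],[0,[-0.46,0.19,0],0],[0,[-0.46,0.19,0],0],[0,[-0.46,0.19,0],0]]}}

```text
clock: 3.6
position: [0.5739, -0.2543, 0.0906]
ee_rot: [-0.391, 0.391, -0.589, 0.589]
contact_force: [0.4, -0.3, 0.5]
width: -0.0
```

```bash
python3 st.py
python3 - <<'E'
from h import *
w=grab("wrist");cv2.imwrite("pics/w3.png",w["pixels"][:,:,::-1])
E
python3 meas.py
```

```text
t 3.60 pos [ 573.9 -254.3   90.6] jaw -112.82 appr [ 0.001 -0.    -1.   ] F [ 0.4 -0.3  0.5] w -0.0 q [-0.53  0.47  1.61 -0.    1.06  1.44]
scene
[ 503.9 -227.3] [ 40.7 131.9] -25.08 78.1 [255, 203, 27, 20, 197]
side
[ 493.7 -222.7] [ 36.7 105. ] -23.09 75.7 [247, 189, 29, 25, 289]
```

View pics/w3.png

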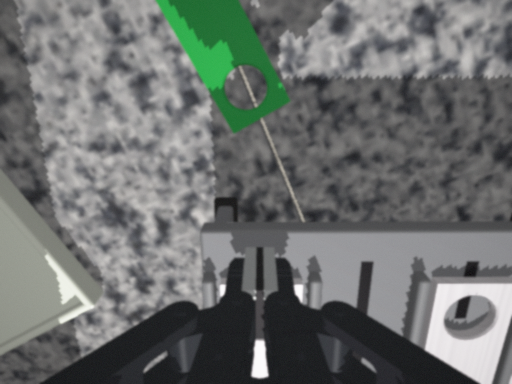

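Call:
{"op": "arm_command", "data": {"commands": [[0,[-0.47,0.2,0],0],[0,[-0.47,0.2,0],0],[0,[-0.47,0.2,0],0],[0,[-0.47,0.2,0],0],[0,[-0.47,0.2,0],0],[0,[-0.47,0.2,0],0],[0,[-0.47,0.19,0],0],[0,[-0.47,0.19,0],0],[0,[-0.47,0.19,0],0],[0,[0,0,0],0],[0,[0.3,-0.12,0],0],[0,[0,0,2],0]]}}

```text
clock: 4.95
position: [0.5333, -0.237, 0.108]
ee_rot: [0.39, -0.392, 0.591, -0.587]
contact_force: [0.3, -0.4, 0.8]
width: -0.0003
```

```bash
python3 st.py; python3 meas.py
```

```text
t 4.95 pos [ 533.3 -237.   108. ] jaw -112.82 appr [-0.005  0.003 -1.   ] F [ 0.3 -0.4  0.8] w -0.3 q [-0.54  0.4   1.69 -0.    1.06  1.43]
scene
[ 462.8 -208.3] [ 42.6 128.4] -21.92 77.6 [261, 209, 26, 21, 207]
side
[ 461.2 -209.6] [ 37.4 126.8] -22.67 75.6 [252, 194, 33, 31, 357]
```

Call:
{"op": "arm_command", "data": {"commands": [[0,[0,0,4],0],[4,[0,0,4],0],[8.5,[-2.2,0.9,2],0],[8.5,[-2.2,0.9,0],0],[8.5,[-2.2,0.9,0],0],[8.5,[-2.2,0.9,0],0],[8.5,[-2.2,0.9,0],0],[8.5,[0,0,0],0],[8.5,[0,0,0],0]]}}

```text
clock: 5.95
position: [0.4252, -0.1931, 0.2102]
ee_rot: [-0.391, 0.391, -0.589, 0.589]
contact_force: [0.1, -0.3, 0.4]
width: 0.0851
```

```bash
python3 st.py; python3 wm.py
python3 - <<'E'
from h import *
w=grab("wrist");cv2.imwrite("pics/w4.png",w["pixels"][:,:,::-1])
E
```

```text
t 5.95 pos [ 425.2 -193.1  210.2] jaw -112.83 appr [ 0.001 -0.001 -1.   ] F [ 0.1 -0.3  0.4] w 85.1 q [-0.58  0.14  1.79  0.    1.22  1.39]
{'c': [461.9, -208.1], 'size': [39.9, 124.2], 'ang': -22.600000381469727, 'z': 75.4, 'hole': [501.0, -224.3], 'ha': 1161.0, 'bb': [231, 51, 56, 163]}
{'c': [458.0, -320.8], 'size': [39.4, 108.0], 'ang': -22.600000381469727, 'z': 75.5, 'hole': None, 'ha': 0, 'bb': [369, 0, 74, 157]}
{'c': [438.9, -366.4], 'size': [40.2, 108.0], 'ang': -22.299999237060547, 'z': 75.5, 'hole': None, 'ha': 0, 'bb': [433, 0, 79, 157]}
```

View pics/w4.png

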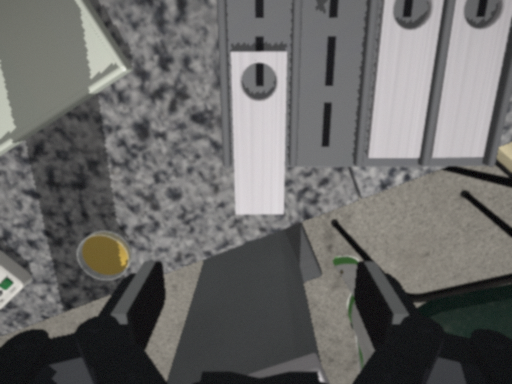

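Call:
{"op": "arm_command", "data": {"commands": [[8.5,[-0.16,0.1,-4],0],[8.5,[0,0,-4],0],[8.5,[0,0,-4],0],[8.5,[0,0,-2.2],0],[8.5,[0,0,0],0],[3,[0,0,0],0],[3,[0,0,0],0],[3,[0,0,0],0],[3,[0,0,0],0],[3,[0,0,0],0],[3,[0,0,0],0]], "grip_force": 60}}

```text
clock: 7.15
position: [0.4244, -0.1926, 0.0697]
ee_rot: [-0.392, 0.391, -0.588, 0.59]
contact_force: [-0.0, 0.4, 7.0]
width: 0.0386
```

```bash
python3 st.py
python3 - <<'E'
from h import *
w=grab("wrist");cv2.imwrite("pics/w5.png",w["pixels"][:,:,::-1])
# rack frame + pegs from scene/side depth
for n in("scene","side"):
    im=grab(n);W=cloud(im);px=im["pixels"].astype(int)
    x0=0.643;a=np.radians(6.5);ex=np.array([np.cos(a),np.sin(a)]);ey=np.array([-np.sin(a),np.cos(a)])
    xr=W[...,:2]@ex-np.array([x0,0])@ex; yr=W[...,:2]@ey-np.array([x0,0])@ey
    m=(W[...,2]>.02)&(W[...,2]<0.25)&(abs(xr)<0.006)&(abs(yr)<.2)&(px.min(-1)>100)
    y=yr[m];print(n,"board y range",np.percentile(y,[0,1,99,100])*1000, "x med by y", [round(float(np.median(xr[m&(yr>l)&(yr<l+.05)]))*1000,1) for l in(-.1,-.05,0,.05)])
    m=(W[...,2]>.2)&(W[...,2]<0.26)&(xr<-0.008)&(xr>-.06)&(abs(yr)<.16)
    print(" peg pts",m.sum())
    k=m.astype(np.uint8);nn,l,s,_=cv2.connectedComponentsWithStats(k)
    for i in range(1,nn):
        if s[i,4]>8:
            q=l==i;print("  ",s[i].tolist(),"y %.1f"%(np.median(yr[q])*1000),"x %.1f..%.1f z %.1f..%.1f"%(xr[q].min()*1000,xr[q].max()*1000,W[q][:,2].min()*1000,W[q][:,2].max()*1000), "x+z %.1f"%(np.median((xr+W[...,2])[q])*1000))
E
```

```text
t 7.15 pos [ 424.4 -192.6   69.7] jaw -112.81 appr [ 0.003 -0.002 -1.   ] F [-0.   0.4  7. ] w 38.6 q [-0.58  0.29  2.    0.    0.85  1.39]
scene board y range [-108.62528573 -103.14735939  139.80629606  197.98435134] x med by y [1.4, 1.0, 1.0, 0.7]
 peg pts 162
   [210, 174, 10, 10, 34] y -87.1 x -46.4..-10.5 z 208.6..249.4 x+z 203.0
   [197, 183, 11, 11, 41] y -17.8 x -46.9..-8.2 z 206.3..250.9 x+z 202.4
   [183, 193, 11, 10, 42] y 52.6 x -48.1..-8.8 z 207.1..248.8 x+z 201.9
   [168, 203, 11, 11, 45] y 122.4 x -47.0..-9.0 z 206.7..250.5 x+z 202.0
side board y range [-111.31012963 -102.6522468   138.41318795  140.23929441] x med by y [-0.8, -0.9, -0.9, -1.0]
 peg pts 230
   [188, 162, 13, 10, 54] y -88.0 x -48.7..-8.6 z 204.7..247.5 x+z 199.5
   [172, 177, 13, 10, 56] y -17.9 x -48.5..-9.5 z 206.8..247.8 x+z 199.9
   [154, 194, 13, 10, 59] y 51.9 x -49.3..-8.4 z 203.5..248.7 x+z 199.6
   [134, 213, 13, 9, 61] y 121.9 x -48.6..-9.3 z 205.1..248.2 x+z 200.0
```

View pics/w5.png

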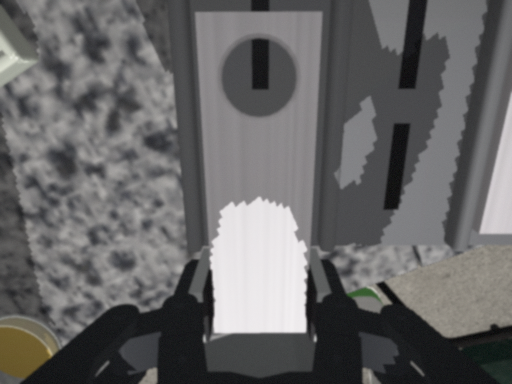

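Grip is good at 38.6 mm. The rack yaw is about 6.5°, and the peg spacing measures 70 mm, which matches the spec. Lifting.

Call:
{"op": "arm_command", "data": {"commands": [[3,[0,0,0.5],0],[3,[0,0,1],0],[3,[0,0,2],0],[3,[0,0,3],0],[3,[0,0,4],0],[3,[0,0,4],0],[3,[0,0,4],0],[3,[0,0,2.5],0],[3,[0,0,0],0],[3,[0,0,0],0]]}}

```text
clock: 8.3
position: [0.4227, -0.1916, 0.2783]
ee_rot: [0.391, -0.391, 0.589, -0.589]
contact_force: [-0.0, -0.2, -1.8]
width: 0.0388
```

```bash
cat > wh.py <<'E'
# hole of the held plate in the wrist picture, relative to TCP
from h import *
from st import st
import sys
s=st();im=grab("wrist");cv2.imwrite(sys.argv[1],im["pixels"][:,:,::-1])
zt=s["position"][2]
o=float(sys.argv[2]) if len(sys.argv)>2 else 0.0063
W=cloud(im)
q=s["ee_rot"]
from scipy.spatial.transform import Rotation as R
M=R.from_quat([q[1],q[2],q[3],q[0]]).as_matrix();ey=-M[:2,0]/np.linalg.norm(M[:2,0]);ex=np.array([ey[1],-ey[0]])
if ex[0]<0: ex=-ex;ey=-ey
D=W-s["position"];X=D[...,:2]@ex;Y=D[...,:2]@ey;Z=D[...,2]
m=(abs(Z-0.0)<0.03)&(X>0.02)&(X<0.13)&(abs(Y)<0.03)
k=m.astype(np.uint8);n,l,stt,_=cv2.connectedComponentsWithStats(k);i=1+np.argmax(stt[1:,4]);k=(l==i).astype(np.uint8)
cs,hi=cv2.findContours(k,cv2.RETR_CCOMP,cv2.CHAIN_APPROX_NONE)
A=np.c_[X[k>0],Y[k>0],np.ones(k.sum())];c=np.linalg.lstsq(A,Z[k>0],rcond=None)[0]
print("top plane z-TCP = %.4f X + %.4f Y + %.4f"%tuple(c))
for j,cc in enumerate(cs):
    if hi[0][j][3]>=0 and cv2.contourArea(cc)>200:
        mm=cv2.moments(cc);u,v=mm["m10"]/mm["m00"],mm["m01"]/mm["m00"]
        h=zt+c[0]*0.083+c[2]
        P=ray(im,u,v,h)[:2]-s["position"][:2];print("hole px %.1f %.1f rel fwd %.1f left %.1f mm, top z rel %.1f"%(u,v,P@ex*1000,P@ey*1000,(h-zt)*1000),"area",cv2.contourArea(cc))
print("far end X %.1f"%(np.percentile(X[k>0],99.5)*1000),"Y range at X>60",np.percentile(Y[(k>0)&(X>.06)],[1,99])*1000)
E
python3 wh.py pics/w6.png
```

```text
t 8.30 pos [ 422.7 -191.6  278.3] jaw -112.82 appr [-0. -0. -1.] F [-0.  -0.2 -1.8] w 38.8 q [-0.58  0.09  1.67 -0.    1.38  1.39]
top plane z-TCP = -0.0107 X + 0.0004 Y + 0.0056
hole px 258.7 77.2 rel fwd 83.7 left 0.4 mm, top z rel 4.7 area 4553.5
far end X 103.0 Y range at X>60 [-19.35140655  20.07849463]
```

View pics/w6.png

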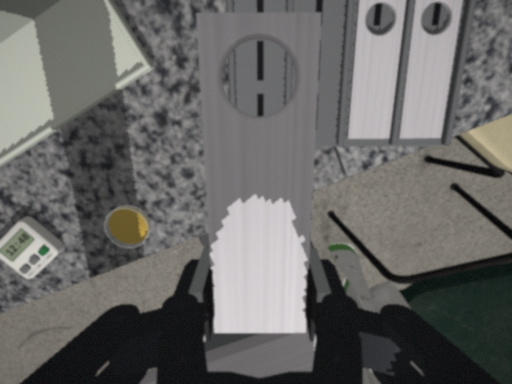

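Call:
{"op": "arm_command", "data": {"commands": [[3,[0,2.9,0],0.05],[3,[0,3,0],0.06],[3,[0,3,0],0.06],[3,[0,3,0],0.06],[3,[1,3,0],0.06],[3,[1,3,0],0.06],[3,[1,3,0],0.06],[3,[1,3,0],0.05],[3,[1.4,3,0],0.05],[3,[1,2.6,0],0],[3,[0,0,0],0],[3,[0,0,0],0]]}}

```text
clock: 9.55
position: [0.4861, 0.1032, 0.2763]
ee_rot: [-0.526, 0.529, -0.472, 0.47]
contact_force: [0.2, -0.5, -1.1]
width: 0.0385
```

```bash
python3 wh.py pics/w7.png
python3 - <<'E'
from h import *
s=grab("scene");crop(s,130,120,310,255,4.4,"pics/s7.png")
s=grab("side");crop(s,80,100,280,250,4,"pics/d7.png")
E
```

```text
t 9.55 pos [486.1 103.2 276.3] jaw -83.52 appr [-0.005 -0.001 -1.   ] F [ 0.2 -0.5 -1.1] w 38.5 q [ 0.07  0.14  1.61 -0.    1.39  1.53]
top plane z-TCP = -0.0168 X + -0.0004 Y + 0.0057
hole px 258.7 77.3 rel fwd 83.9 left 0.8 mm, top z rel 4.3 area 4537.5
far end X 103.3 Y range at X>60 [-18.87127409  20.5169306 ]
```

View pics/w7.png

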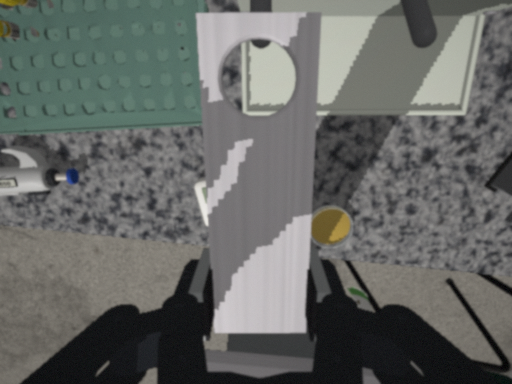

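View pics/s7.png

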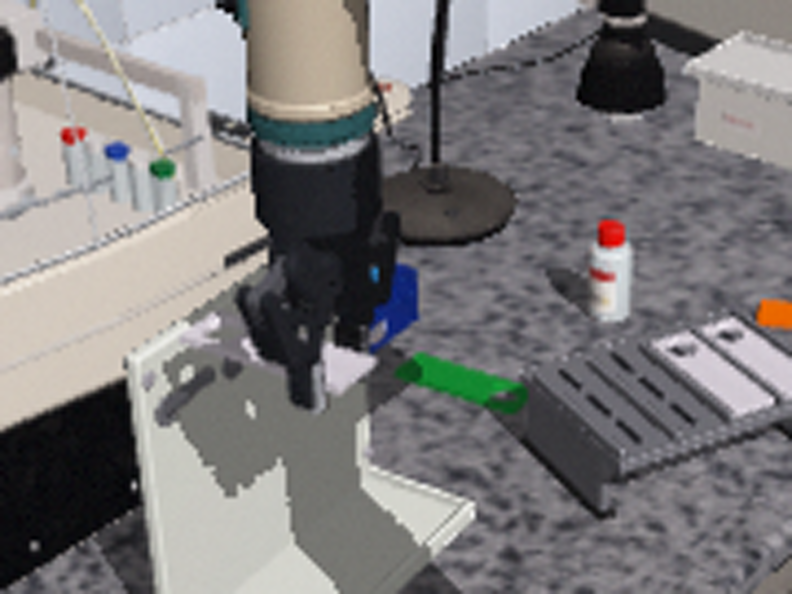

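Call:
{"op": "arm_command", "data": {"commands": [[3,[0,0,-0.9],0],[3,[0,0,-0.9],0],[3,[0.44,0.05,-0.44],0],[3,[0.44,0.05,-0.44],0],[3,[0.44,0.05,-0.44],0],[3,[0.44,0.05,-0.44],0],[3,[0,0,0],0]]}}

```text
clock: 10.4
position: [0.5053, 0.1051, 0.2419]
ee_rot: [-0.527, 0.527, -0.471, 0.471]
contact_force: [0.4, 0.7, -1.4]
width: 0.0387
```

```bash
python3 st.py
python3 - <<'E'
from h import *
w=grab("wrist");crop(w,180,0,340,120,4,"pics/w8.png")
s=grab("scene");crop(s,130,150,270,255,5,"pics/s8.png")
E
```

```text
t 10.40 pos [505.3 105.1 241.9] jaw -83.59 appr [-0.001 -0.    -1.   ] F [ 0.4  0.7 -1.4] w 38.7 q [ 0.07  0.19  1.64 -0.    1.31  1.53]
```

View pics/w8.png

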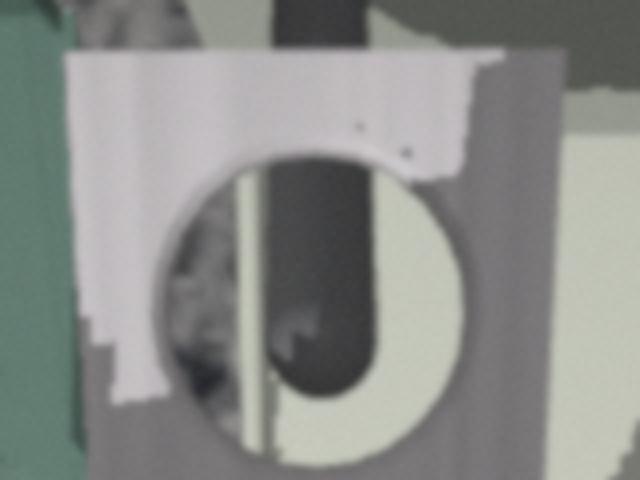

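View pics/s8.png

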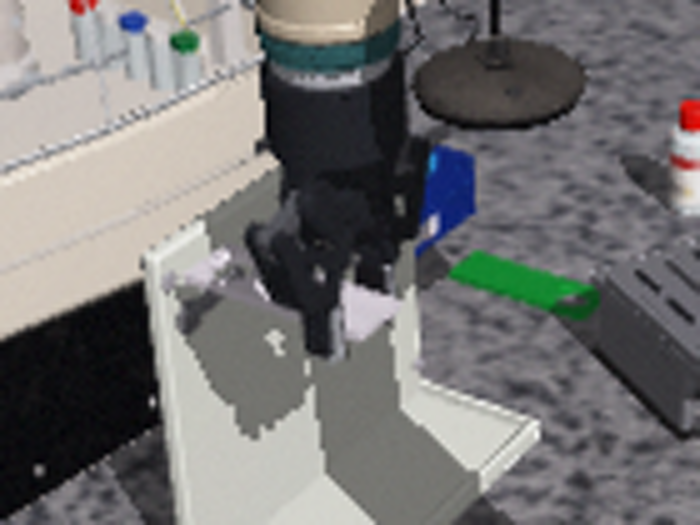

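Call:
{"op": "arm_command", "data": {"commands": [[3,[0.42,0.05,-0.42],0],[3,[0.42,0.05,-0.42],0],[3,[0.42,0.05,-0.42],0],[3,[0.42,0.05,-0.42],0],[3,[0,0,0],0]]}}

```text
clock: 11.0
position: [0.522, 0.1071, 0.225]
ee_rot: [-0.527, 0.527, -0.471, 0.471]
contact_force: [0.3, 0.4, -1.4]
width: 0.0381
```

```bash
python3 st.py
python3 - <<'E'
from h import *
w=grab("wrist");crop(w,180,0,340,120,4,"pics/w9.png")
E
```

```text
t 11.00 pos [522.  107.1 225. ] jaw -83.6 appr [-0.001 -0.    -1.   ] F [ 0.3  0.4 -1.4] w 38.1 q [ 0.07  0.23  1.63 -0.    1.28  1.53]
```

View pics/w9.png

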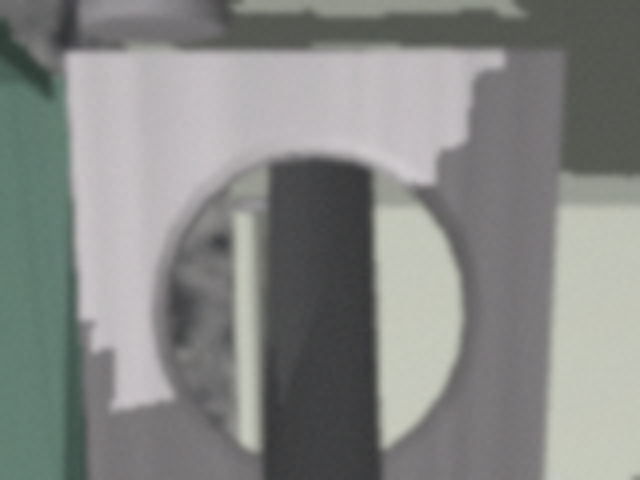

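Call:
{"op": "arm_command", "data": {"commands": [[8.5,[0,0,0],0],[8.5,[0,0,0],0],[8.5,[0,0,0],0],[8.5,[0,0,0],0],[8.5,[0,0,0],0],[8.5,[0,0,0],0],[8.5,[0,0,0],0],[8.5,[0,0,0],0]]}}

```text
clock: 11.85
position: [0.5216, 0.1071, 0.2259]
ee_rot: [-0.527, 0.527, -0.471, 0.471]
contact_force: [-0.8, -0.3, 0.6]
width: 0.0848
```

```bash
python3 st.py
python3 - <<'E'
from h import *
w=grab("wrist");cv2.imwrite("pics/w10.png",w["pixels"][:,:,::-1])
s=grab("scene");crop(s,130,150,270,255,5,"pics/s10.png")
E
```

```text
t 11.85 pos [521.6 107.1 225.9] jaw -83.59 appr [ 0. -0. -1.] F [-0.8 -0.3  0.6] w 84.8 q [ 0.07  0.23  1.63 -0.    1.28  1.53]
```

View pics/w10.png

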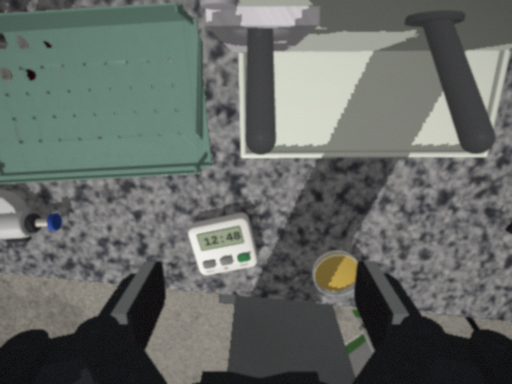

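View pics/s10.png

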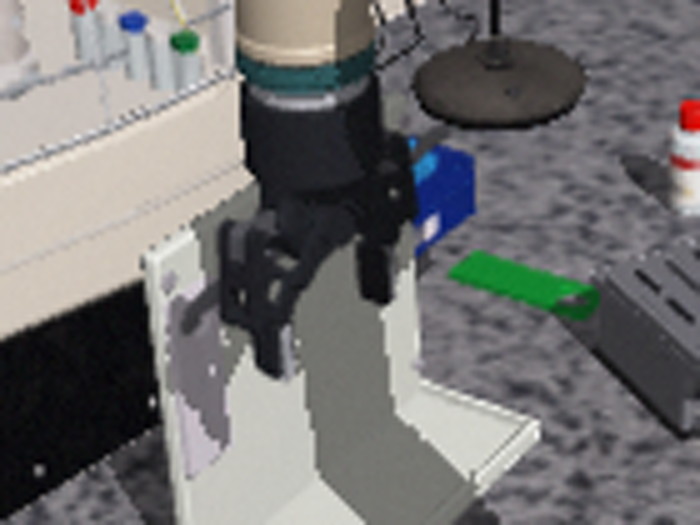

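Plate 1 hangs on peg 1, seen in the wrist view at px (265,15) and along the left side of the scene view. Next I'll look over the stand again.

Call:
{"op": "arm_command", "data": {"commands": [[8.5,[-3,-0.3,2],0],[8.5,[-3,-0.3,2],0],[8.5,[-0.6,-4,0.6],-0.052],[8.5,[-0.6,-4,0.6],-0.052],[8.5,[-0.6,-4,0.6],-0.051],[8.5,[-0.6,-4,0.6],-0.051],[8.5,[-0.6,-4,0.6],-0.051],[8.5,[-0.6,-4,0.6],-0.051],[8.5,[-0.6,-4,0.6],-0.051],[8.5,[-0.6,-4,0.6],-0.051],[8.5,[-0.6,-4,0.6],-0.051],[8.5,[-0.6,-4,0.6],-0.051]]}}

```text
clock: 13.15
position: [0.4011, -0.3005, 0.3263]
ee_rot: [-0.39, 0.39, -0.59, 0.59]
contact_force: [0.7, -0.3, -0.3]
width: 0.0848
```

```bash
python3 st.py; python3 wm.py
python3 - <<'E'
from h import *
s=grab("scene");cv2.imwrite("pics/s11.png",s["pixels"][:,:,::-1])
E
```

```text
t 13.15 pos [ 401.1 -300.5  326.3] jaw -113.07 appr [ 0. -0. -1.] F [ 0.7 -0.3 -0.3] w 84.8 q [-0.78  0.13  1.51  0.    1.51  1.19]
{'c': [465.1, -323.9], 'size': [40.2, 124.7], 'ang': -22.5, 'z': 75.4, 'hole': [503.9, -340.1], 'ha': 606.0, 'bb': [236, 29, 40, 123]}
{'c': [446.3, -369.8], 'size': [39.7, 124.6], 'ang': -21.700000762939453, 'z': 75.4, 'hole': [485.5, -384.9], 'ha': 597.0, 'bb': [284, 28, 40, 123]}
```

View pics/s11.png

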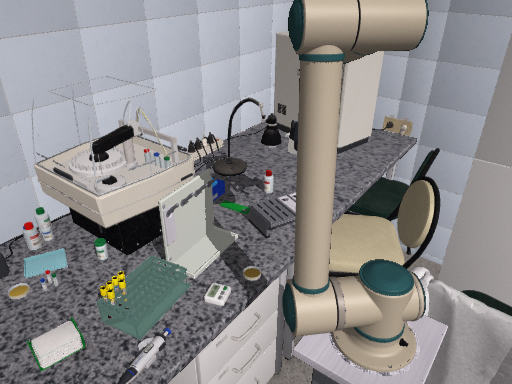

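Call:
{"op": "arm_command", "data": {"commands": [[0,[2.8,-1.07,-1],0.006],[0,[2.8,-1.07,-1],0],[0,[2.8,-1.07,-3],0],[0,[2.8,-1.07,-3],0],[0,[2.6,-1.07,-3],0],[0,[0,0,-4],0],[0,[0,0,-4],0],[0,[0,0,-3],0],[0,[0,0,0],0],[0,[0,0,-1],0],[0,[0,0,-0.5],0],[0,[0,0,0],0]]}}

```text
clock: 14.45
position: [0.5401, -0.3526, 0.0918]
ee_rot: [-0.393, 0.392, -0.588, 0.589]
contact_force: [-0.1, 0.7, -0.3]
width: 0.0001
```

```bash
python3 st.py
python3 - <<'E'
from h import *
w=grab("wrist");cv2.imwrite("pics/w12.png",w["pixels"][:,:,::-1])
E
```

```text
t 14.45 pos [ 540.1 -352.6   91.8] jaw -112.58 appr [ 0.001 -0.001 -1.   ] F [-0.1  0.7 -0.3] w 0.1 q [-0.69  0.49  1.57 -0.    1.08  1.28]
```

View pics/w12.png

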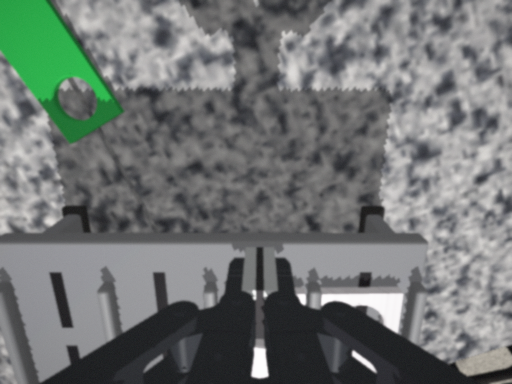

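Call:
{"op": "arm_command", "data": {"commands": [[0,[0,-0.1,-0.15],0],[0,[-0.49,0.2,0],0],[0,[-0.49,0.2,0],0],[0,[-0.49,0.2,0],0],[0,[-0.49,0.2,0],0],[0,[-0.49,0.21,0],0],[0,[-0.49,0.21,0],0],[0,[-0.49,0.21,0],0],[0,[-0.49,0.21,0],0],[0,[-0.49,0.21,0],0],[0,[-0.49,0.21,0],0],[0,[0,0,0],0]]}}

```text
clock: 15.7
position: [0.4894, -0.3321, 0.0892]
ee_rot: [0.392, -0.393, 0.589, -0.588]
contact_force: [0.1, -0.6, 0.5]
width: 0.0003
```

```bash
python3 st.py
```

```text
t 15.70 pos [ 489.4 -332.1   89.2] jaw -112.59 appr [-0.002  0.001 -1.   ] F [ 0.1 -0.6  0.5] w 0.3 q [-0.71  0.43  1.7  -0.    1.02  1.25]
```

Call:
{"op": "arm_command", "data": {"commands": [[0,[0.3,-0.12,0],0],[0,[0,0,2],0],[0,[0,0,4],0],[4,[0,0,4],0],[8.5,[-2.2,0.92,2],0],[8.5,[-2.2,0.92,0],0],[8.5,[-2.2,0.92,0],0],[8.5,[-2.2,0.92,0],0],[8.5,[-2.2,0.92,0],0],[8.5,[0,0,0],0],[8.5,[0,0,0],0]]}}

```text
clock: 16.8
position: [0.384, -0.2883, 0.2096]
ee_rot: [-0.392, 0.392, -0.588, 0.589]
contact_force: [0.2, -1.1, 0.5]
width: 0.0851
```

```bash
python3 st.py; python3 wm.py
python3 - <<'E'
from h import *
w=grab("wrist");cv2.imwrite("pics/w13.png",w["pixels"][:,:,::-1])
E
```

```text
t 16.80 pos [ 384.  -288.3  209.6] jaw -112.61 appr [ 0.001 -0.001 -1.   ] F [ 0.2 -1.1  0.5] w 85.1 q [-0.79  0.16  1.76  0.    1.22  1.18]
{'c': [419.9, -305.3], 'size': [39.9, 124.0], 'ang': -21.899999618530273, 'z': 75.4, 'hole': [458.8, -320.8], 'ha': 1176.0, 'bb': [233, 51, 57, 163]}
{'c': [438.4, -366.3], 'size': [39.7, 107.3], 'ang': -21.799999237060547, 'z': 75.5, 'hole': None, 'ha': 0, 'bb': [301, 0, 62, 156]}
```

View pics/w13.png

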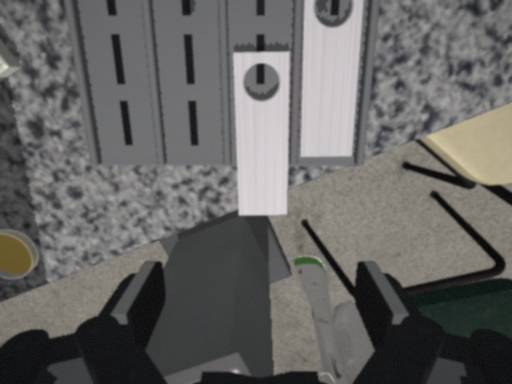

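Call:
{"op": "arm_command", "data": {"commands": [[8.5,[-0.2,-0.1,-4],0.01],[8.5,[0,0,-4],0],[8.5,[0,0,-4],0],[8.5,[0,0,-2.2],0],[8.5,[0,0,0],0],[3,[0,0,0],0],[3,[0,0,0],0],[3,[0,0,0],0],[3,[0,0,0],0],[3,[0,0,0],0],[3,[0,0,0],0]]}}

```text
clock: 18.0
position: [0.3826, -0.29, 0.0688]
ee_rot: [-0.396, 0.395, -0.585, 0.588]
contact_force: [-0.6, 0.0, 6.3]
width: 0.0389
```

Call:
{"op": "arm_command", "data": {"commands": [[3,[0,0,0.5],0],[3,[0,0,1],0],[3,[0,0,2],0],[3,[0,0,3],0],[3,[0,0,4],0],[3,[0,0,4],0],[3,[0,0,4],0],[3,[0,0,2.5],0],[3,[0,0,0],0],[3,[0,0,0],0]]}}

```text
clock: 19.0
position: [0.3812, -0.2886, 0.2774]
ee_rot: [0.395, -0.395, 0.586, -0.586]
contact_force: [0.3, -0.5, -1.6]
width: 0.0386
```

```bash
python3 wh.py pics/w14.png
```

```text
t 19.00 pos [ 381.2 -288.6  277.4] jaw -112.01 appr [-0. -0. -1.] F [ 0.3 -0.5 -1.6] w 38.6 q [-0.79  0.11  1.65 -0.    1.38  1.16]
top plane z-TCP = -0.0071 X + 0.0016 Y + 0.0064
hole px 260.7 78.9 rel fwd 83.2 left -0.3 mm, top z rel 5.8 area 4615.0
far end X 102.4 Y range at X>60 [-20.03650259  19.39323237]
```

View pics/w14.png

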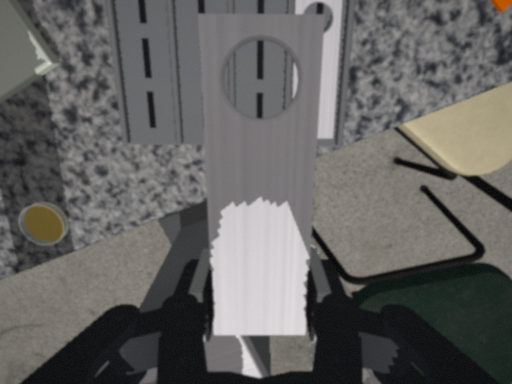

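Call:
{"op": "arm_command", "data": {"commands": [[3,[0,2.5,0],0.05],[3,[0.5,2.9,0],0.056],[3,[1,2.9,0],0.056],[3,[1,2.9,0],0.056],[3,[1.6,2.9,0],0.056],[3,[1.6,2.9,0],0.056],[3,[1.6,2.9,0],0.056],[3,[1.6,2.9,0],0.056],[3,[1.7,2.5,0],0.056],[3,[1.56,0,0],0],[3,[0,0,0],0],[3,[0,0,0],0]]}}

```text
clock: 20.25
position: [0.5023, -0.0366, 0.276]
ee_rot: [-0.527, 0.528, -0.472, 0.47]
contact_force: [-0.8, -0.8, -1.6]
width: 0.0387
```

```bash
python3 wh.py pics/w15.png
```

```text
t 20.25 pos [502.3 -36.6 276. ] jaw -83.52 appr [-0.004 -0.    -1.   ] F [-0.8 -0.8 -1.6] w 38.7 q [-0.21  0.15  1.6  -0.    1.39  1.25]
top plane z-TCP = -0.0117 X + 0.0018 Y + 0.0064
hole px 260.7 79.0 rel fwd 83.3 left 0.2 mm, top z rel 5.4 area 4599.5
far end X 102.7 Y range at X>60 [-19.59137514  19.82944186]
```

View pics/w15.png

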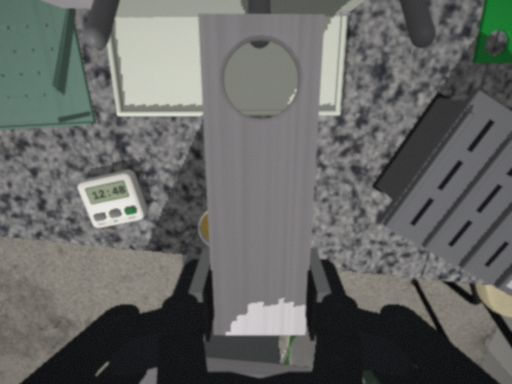

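Call:
{"op": "arm_command", "data": {"commands": [[3,[0,0.1,-0.9],0],[3,[0,0,-0.95],0],[3,[0.44,0.05,-0.44],0],[3,[0.44,0.05,-0.44],0],[3,[0.44,0.05,-0.44],0],[3,[0.44,0.05,-0.44],0],[3,[0,0,0],0]]}}

```text
clock: 21.0
position: [0.5213, -0.0329, 0.2406]
ee_rot: [-0.528, 0.528, -0.471, 0.47]
contact_force: [-0.1, -1.2, -0.9]
width: 0.0386
```

```bash
python3 st.py
python3 - <<'E'
from h import *
w=grab("wrist");crop(w,180,0,340,120,4,"pics/w16.png")
E
```

```text
t 21.00 pos [521.3 -32.9 240.6] jaw -83.47 appr [-0.001  0.    -1.   ] F [-0.1 -1.2 -0.9] w 38.6 q [-0.2   0.2   1.63 -0.    1.31  1.26]
```

View pics/w16.png

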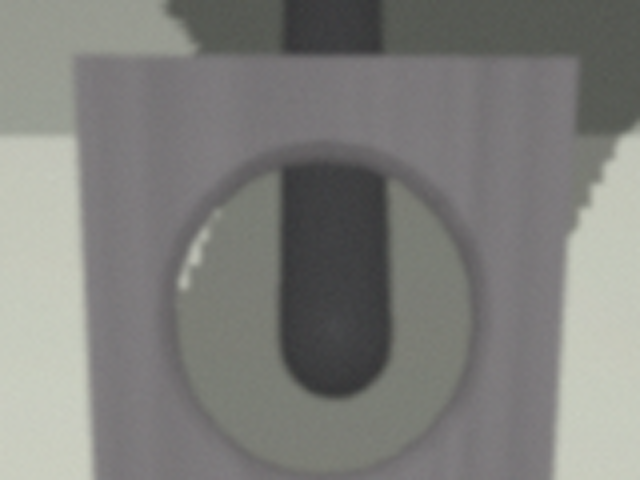

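The peg is centred in the hole, so I'll continue down along it and release.

Call:
{"op": "arm_command", "data": {"commands": [[3,[0.42,0.05,-0.42],0],[3,[0.42,0.05,-0.42],0],[3,[0.42,0.05,-0.42],0],[3,[0.42,0.05,-0.42],0],[3,[0,0,0],0]]}}

```text
clock: 21.55
position: [0.5379, -0.0309, 0.2237]
ee_rot: [-0.527, 0.528, -0.471, 0.47]
contact_force: [-0.2, -0.3, -1.2]
width: 0.0386
```

```bash
python3 st.py
python3 - <<'E'
from h import *
w=grab("wrist");crop(w,180,0,340,120,4,"pics/w17.png")
E
```

```text
t 21.55 pos [537.9 -30.9 223.7] jaw -83.47 appr [-0.001  0.    -1.   ] F [-0.2 -0.3 -1.2] w 38.6 q [-0.19  0.24  1.62 -0.    1.28  1.27]
```

View pics/w17.png

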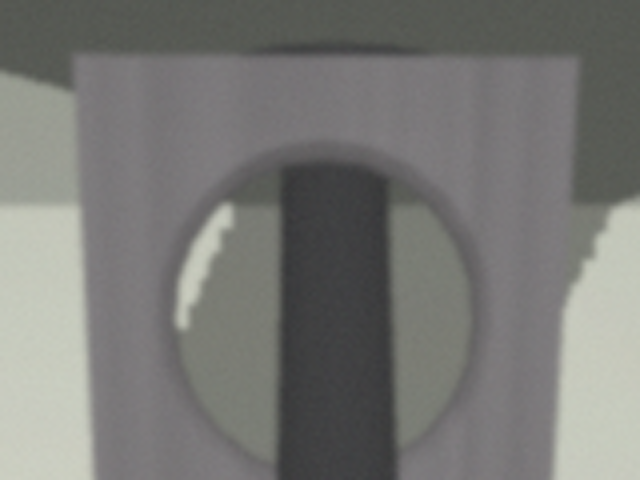

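Call:
{"op": "arm_command", "data": {"commands": [[8.5,[0,0,0],0],[8.5,[0,0,0],0],[8.5,[0,0,0],0],[8.5,[0,0,0],0],[8.5,[0,0,0],0],[8.5,[0,0,0],0],[8.5,[0,0,0],0],[8.5,[0,0,0],0]]}}

```text
clock: 22.4
position: [0.5376, -0.031, 0.2245]
ee_rot: [-0.528, 0.528, -0.471, 0.471]
contact_force: [-0.2, 1.2, 1.5]
width: 0.0851
```

```bash
python3 st.py
python3 - <<'E'
from h import *
w=grab("wrist");cv2.imwrite("pics/w18.png",w["pixels"][:,:,::-1])
s=grab("scene");crop(s,130,150,270,255,5,"pics/s18.png")
E
```

```text
t 22.40 pos [537.6 -31.  224.5] jaw -83.48 appr [-0. -0. -1.] F [-0.2  1.2  1.5] w 85.1 q [-0.19  0.24  1.62 -0.    1.28  1.27]
```

View pics/w18.png

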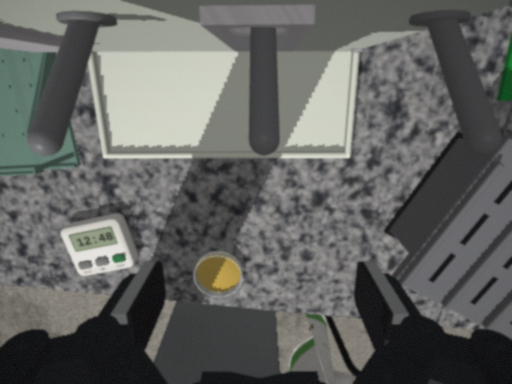

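View pics/s18.png

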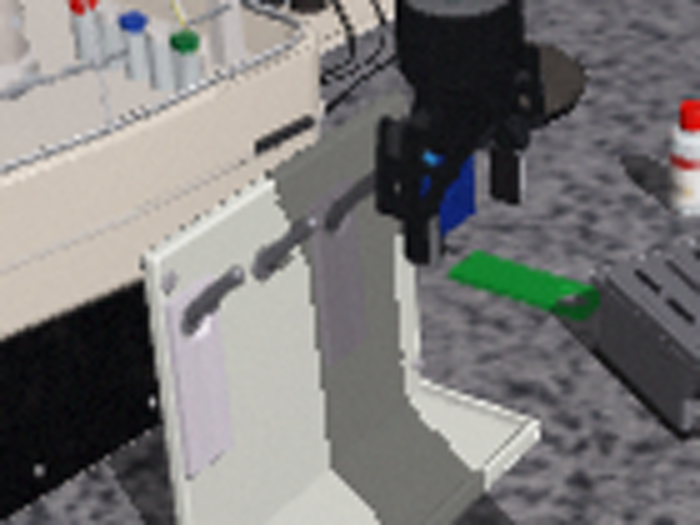

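Plates hang on pegs 1 and 3. Now plate 4.

Call:
{"op": "arm_command", "data": {"commands": [[8.5,[-3,-0.3,2],0],[8.5,[-3,-0.3,2],0],[8.5,[-0.8,-3,0.6],-0.052],[8.5,[-0.8,-3,0.6],-0.051],[8.5,[-0.8,-3,0.6],-0.051],[8.5,[-0.8,-3,0.6],-0.051],[8.5,[-0.8,-3,0.6],-0.051],[8.5,[-0.8,-3,0.6],-0.051],[8.5,[-0.8,-3,0.6],-0.051],[8.5,[-0.8,-3,0.6],-0.051],[8.5,[-0.8,-3,0.6],-0.051],[8.5,[0,0,0.6],-0.05]]}}

```text
clock: 23.7
position: [0.4048, -0.3106, 0.3244]
ee_rot: [-0.389, 0.391, -0.589, 0.59]
contact_force: [0.4, 0.6, 0.2]
width: 0.0846
```

```bash
python3 st.py; python3 wm.py
python3 - <<'E'
from h import *
w=grab("wrist");cv2.imwrite("pics/w19.png",w["pixels"][:,:,::-1])
E
```

```text
t 23.70 pos [ 404.8 -310.6  324.4] jaw -113.04 appr [-0.001 -0.002 -1.   ] F [0.4 0.6 0.2] w 84.6 q [-0.79  0.14  1.5  -0.    1.5   1.18]
{'c': [446.2, -369.8], 'size': [40.1, 124.9], 'ang': -22.100000381469727, 'z': 75.4, 'hole': [485.6, -385.1], 'ha': 583.5, 'bb': [276, 36, 40, 122]}
```

View pics/w19.png

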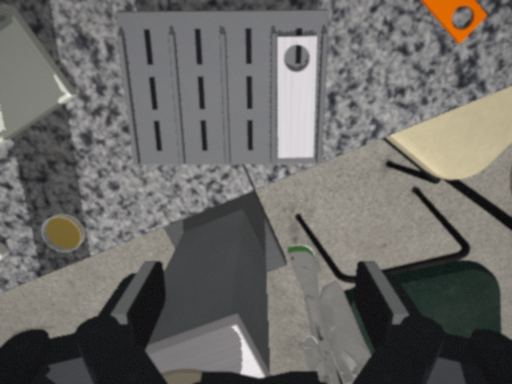

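Call:
{"op": "arm_command", "data": {"commands": [[0,[2.3,-1.8,-1],0.006],[0,[2.3,-1.8,-1],0],[0,[2.3,-1.8,-3],0],[0,[2.3,-1.8,-3],0],[0,[2.3,-1.8,-3],0],[0,[0,0,-4],0],[0,[0,0,-4],0],[0,[0,0,-3],0],[0,[0,0,0],0],[0,[0,0,-1],0],[0,[0,0,-0.4],0],[0,[0,0,0],0]]}}

```text
clock: 25.0
position: [0.5211, -0.3973, 0.0916]
ee_rot: [-0.394, 0.394, -0.587, 0.588]
contact_force: [0.6, 0.3, 0.1]
width: 0.0004
```

```bash
python3 st.py
python3 - <<'E'
from h import *
w=grab("wrist");cv2.imwrite("pics/w20.png",w["pixels"][:,:,::-1])
E
```

```text
t 25.00 pos [ 521.1 -397.3   91.6] jaw -112.33 appr [ 0.001 -0.001 -1.   ] F [0.6 0.3 0.1] w 0.4 q [-0.76  0.51  1.55 -0.    1.09  1.2 ]
```

View pics/w20.png

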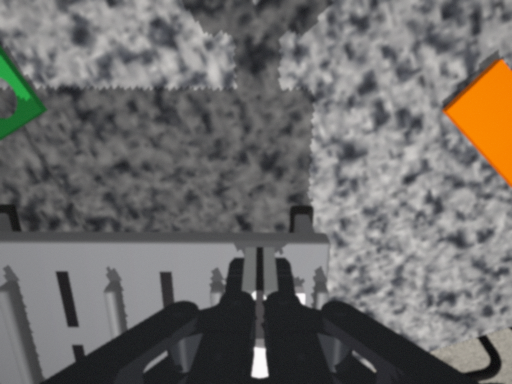

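Call:
{"op": "arm_command", "data": {"commands": [[0,[-0.14,-0.33,-0.13],0],[0,[-0.49,0.2,0],0],[0,[-0.49,0.2,0],0],[0,[-0.49,0.2,0],0],[0,[-0.49,0.2,0],0],[0,[-0.49,0.21,0],0],[0,[-0.49,0.21,0],0],[0,[-0.49,0.21,0],0],[0,[-0.49,0.21,0],0],[0,[-0.49,0.21,0],0],[0,[-0.49,0.21,0],0],[0,[0,0,0],0]]}}

```text
clock: 26.25
position: [0.4691, -0.3791, 0.0891]
ee_rot: [0.393, -0.394, 0.588, -0.587]
contact_force: [0.5, -0.0, 0.6]
width: -0.0003
```

```bash
python3 st.py
```

```text
t 26.25 pos [ 469.1 -379.1   89.1] jaw -112.36 appr [-0.001  0.001 -1.   ] F [ 0.5 -0.   0.6] w -0.3 q [-0.79  0.44  1.67 -0.    1.03  1.17]
```

Call:
{"op": "arm_command", "data": {"commands": [[0,[0.3,-0.12,0],0],[0,[0,0,2],0],[0,[0,0,4],0],[4,[0,0,4],0],[8.5,[-2.2,0.9,2],0],[8.5,[-2.2,0.9,0],0],[8.5,[-2.2,0.9,0],0],[8.5,[-2.2,0.9,0],0],[8.5,[-2.2,0.9,0],0],[8.5,[0,0,0],0],[8.5,[0,0,0],0]]}}

```text
clock: 27.35
position: [0.3633, -0.3358, 0.2092]
ee_rot: [0.394, -0.393, 0.588, -0.588]
contact_force: [0.6, -0.5, 0.0]
width: 0.0849
```

```bash
python3 st.py; python3 wm.py
python3 - <<'E'
from h import *
w=grab("wrist");cv2.imwrite("pics/w21.png",w["pixels"][:,:,::-1])
E
```

```text
t 27.35 pos [ 363.3 -335.8  209.2] jaw -112.38 appr [ 0.  0. -1.] F [ 0.6 -0.5  0. ] w 84.9 q [-0.89  0.18  1.73  0.    1.23  1.07]
{'c': [401.1, -349.2], 'size': [40.0, 124.3], 'ang': -22.700000762939453, 'z': 75.4, 'hole': [439.9, -365.2], 'ha': 1164.0, 'bb': [229, 50, 57, 164]}
```

View pics/w21.png

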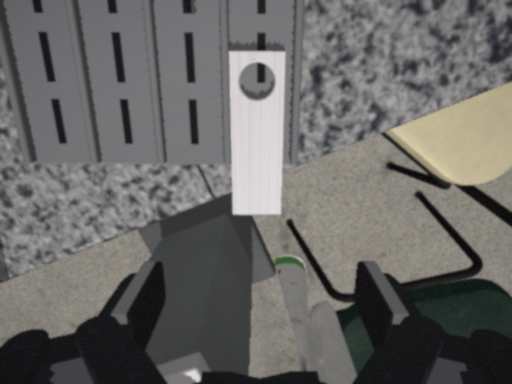

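Call:
{"op": "arm_command", "data": {"commands": [[8.5,[0,0.2,-4],-0.005],[8.5,[0,0,-4],0],[8.5,[0,0,-4],0],[8.5,[0,0,-2.2],0],[8.5,[0,0,0],0],[3,[0,0,0],0],[3,[0,0,0],0],[3,[0,0,0],0],[3,[0,0,0],0],[3,[0,0,0],0],[3,[0,0,0],0]]}}

```text
clock: 28.55
position: [0.3641, -0.3348, 0.0687]
ee_rot: [-0.392, 0.392, -0.587, 0.59]
contact_force: [0.8, 0.8, 6.6]
width: 0.0388
```

Call:
{"op": "arm_command", "data": {"commands": [[3,[0,0,0.5],0],[3,[0,0,1],0],[3,[0,0,2],0],[3,[0,0,3],0],[3,[0,0,4],0],[3,[0,0,4],0],[3,[0,0,4],0],[3,[0,0,2.5],0],[3,[0,0,0],0],[3,[0,0,0],0]]}}

```text
clock: 29.55
position: [0.3628, -0.3334, 0.2772]
ee_rot: [0.392, -0.392, 0.588, -0.588]
contact_force: [-0.6, 0.8, -2.4]
width: 0.0389
```

```bash
python3 wh.py pics/w22.png
python3 - <<'E'
from h import *
s=grab("scene");crop(s,130,150,270,255,5,"pics/s22.png")
E
```

```text
t 29.55 pos [ 362.8 -333.4  277.2] jaw -112.64 appr [-0.  0. -1.] F [-0.6  0.8 -2.4] w 38.9 q [-0.88  0.14  1.62 -0.    1.39  1.08]
top plane z-TCP = -0.0090 X + 0.0012 Y + 0.0066
hole px 257.6 80.6 rel fwd 82.6 left 0.8 mm, top z rel 5.8 area 4596.0
far end X 101.9 Y range at X>60 [-18.89857999  20.51555729]
```

View pics/w22.png

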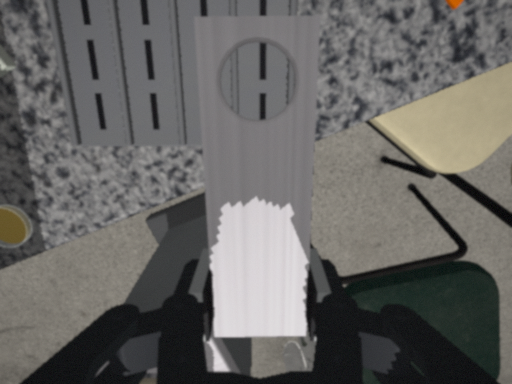

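View pics/s22.png

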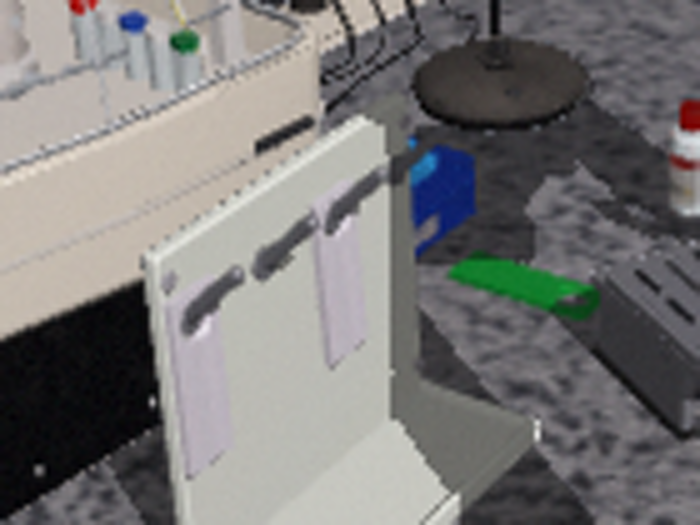

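Call:
{"op": "arm_command", "data": {"commands": [[3,[0.4,2.2,0],0.05],[3,[1.2,2.6,0],0.058],[3,[1.6,2.6,0],0.058],[3,[1.6,2.6,0],0.058],[3,[1.6,2.6,0],0.058],[3,[1.6,2.6,0],0.058],[3,[1.7,2.6,0],0.058],[3,[1.7,2.6,0],0.058],[3,[1.7,2.4,0],0.052],[3,[1.7,0,0],0],[3,[0,0,0],0],[3,[0,0,0],0]]}}

```text
clock: 30.85
position: [0.5102, -0.1057, 0.2755]
ee_rot: [-0.527, 0.528, -0.472, 0.47]
contact_force: [0.1, -0.0, -1.0]
width: 0.0385
```

```bash
python3 wh.py pics/w23.png
```

```text
t 30.85 pos [ 510.2 -105.7  275.5] jaw -83.52 appr [-0.004  0.001 -1.   ] F [ 0.1 -0.  -1. ] w 38.5 q [-0.34  0.18  1.56 -0.    1.4   1.12]
top plane z-TCP = -0.0135 X + 0.0020 Y + 0.0066
hole px 257.5 80.7 rel fwd 82.8 left 1.2 mm, top z rel 5.5 area 4592.0
far end X 102.1 Y range at X>60 [-18.51376199  20.900847  ]
```

View pics/w23.png

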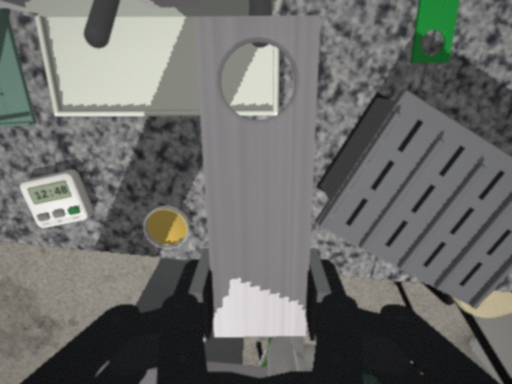

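Call:
{"op": "arm_command", "data": {"commands": [[3,[0.1,-0.1,-0.9],0],[3,[0,0,-0.9],0],[3,[0.44,0.05,-0.44],0],[3,[0.44,0.05,-0.44],0],[3,[0.44,0.05,-0.44],0],[3,[0.44,0.05,-0.44],0],[3,[0,0,0],0]]}}

```text
clock: 31.6
position: [0.5303, -0.1048, 0.2409]
ee_rot: [-0.527, 0.528, -0.471, 0.471]
contact_force: [0.2, -0.1, -0.5]
width: 0.0385
```

```bash
python3 st.py
python3 - <<'E'
from h import *
w=grab("wrist");crop(w,180,0,340,120,4,"pics/w24.png")
E
```

```text
t 31.60 pos [ 530.3 -104.8  240.9] jaw -83.52 appr [-0.001  0.    -1.   ] F [ 0.2 -0.1 -0.5] w 38.5 q [-0.32  0.23  1.59  0.    1.32  1.13]
```

View pics/w24.png

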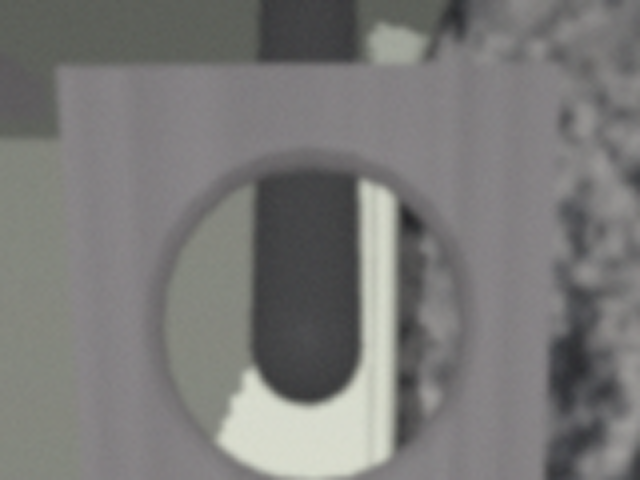

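Call:
{"op": "arm_command", "data": {"commands": [[3,[0.42,0.05,-0.42],0],[3,[0.42,0.05,-0.42],0],[3,[0.42,0.05,-0.42],0],[3,[0.4,0.05,-0.42],0],[3,[0,0,0],0]]}}

```text
clock: 32.15
position: [0.5468, -0.1027, 0.2239]
ee_rot: [-0.527, 0.528, -0.471, 0.471]
contact_force: [0.1, -0.6, -1.5]
width: 0.0383
```

```bash
python3 st.py
python3 - <<'E'
from h import *
w=grab("wrist");crop(w,180,0,340,120,4,"pics/w25.png")
E
```

```text
t 32.15 pos [ 546.8 -102.7  223.9] jaw -83.53 appr [-0.001  0.    -1.   ] F [ 0.1 -0.6 -1.5] w 38.3 q [-0.31  0.26  1.58  0.    1.29  1.15]
```

View pics/w25.png

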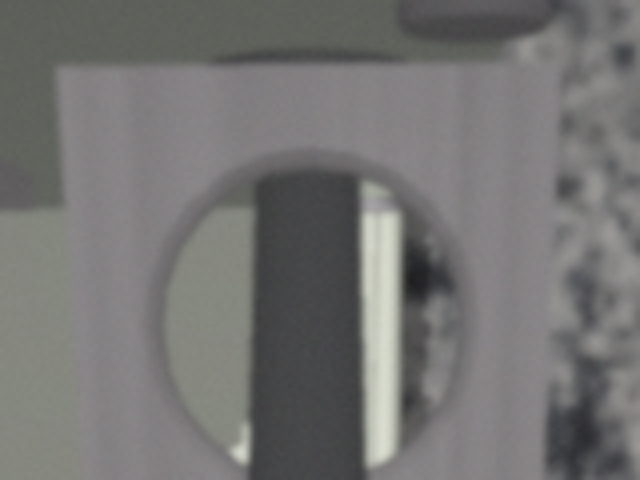

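The peg passes through the hole, so I'll release and back off.

Call:
{"op": "arm_command", "data": {"commands": [[8.5,[0,0,0],0],[8.5,[0,0,0],0],[8.5,[0,0,0],0],[8.5,[0,0,0],0],[8.5,[0,0,0],0],[8.5,[0,0,0],0],[8.5,[0,0,0],0],[8.5,[0,0,0],0]]}}

```text
clock: 33.0
position: [0.5464, -0.1029, 0.2248]
ee_rot: [-0.527, 0.527, -0.471, 0.471]
contact_force: [-0.0, -0.5, 0.0]
width: 0.0852
```

Call:
{"op": "arm_command", "data": {"commands": [[8.5,[-3,-0.3,2],0],[8.5,[-3,-0.3,2],0],[8.5,[-3,-3,2],0],[8.5,[-3,-4,2],0],[8.5,[-2,-4,0],0],[8.5,[0,-4,0],0],[8.5,[0,-4,0],0],[8.5,[0,0,0],0],[8.5,[0,0,0],0],[8.5,[0,0,0],0]]}}

```text
clock: 34.0
position: [0.4085, -0.2951, 0.3032]
ee_rot: [0.528, -0.527, 0.471, -0.471]
contact_force: [-0.9, -0.4, -0.2]
width: 0.0851
```

```bash
python3 st.py
python3 - <<'E'
from h import *
w=grab("wrist");cv2.imwrite("pics/w26.png",w["pixels"][:,:,::-1])
s=grab("scene");crop(s,140,150,330,290,4,"pics/s26.png")
d=grab("side");cv2.imwrite("pics/d26.png",d["pixels"][:,:,::-1])
E
```

```text
t 34.00 pos [ 408.5 -295.1  303.2] jaw -83.51 appr [-0.     0.001 -1.   ] F [-0.9 -0.4 -0.2] w 85.1 q [-0.76  0.14  1.55  0.    1.45  0.69]
```

View pics/s26.png

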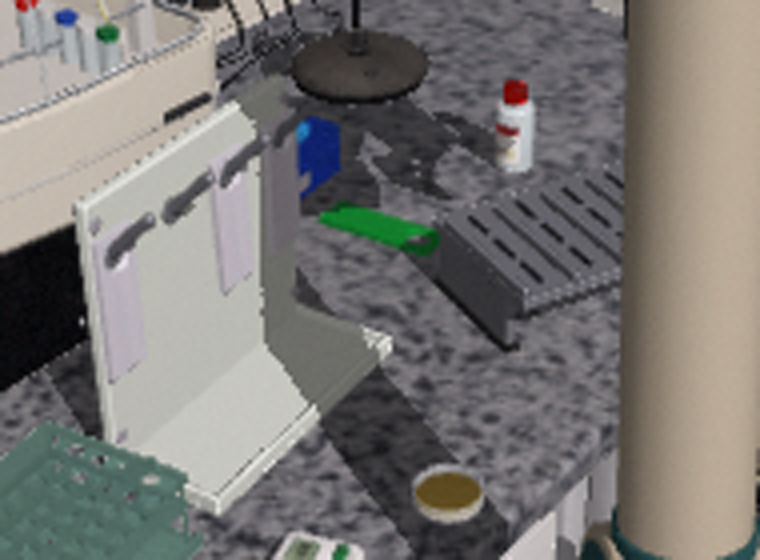

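View pics/d26.png

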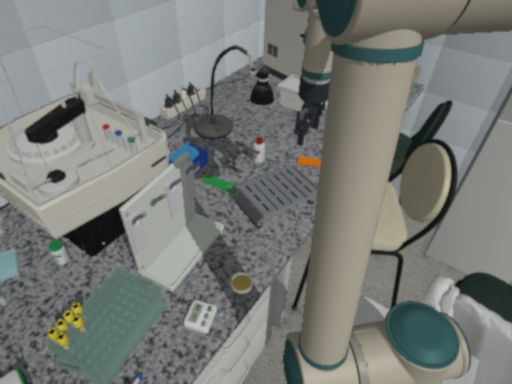

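View pics/w26.png

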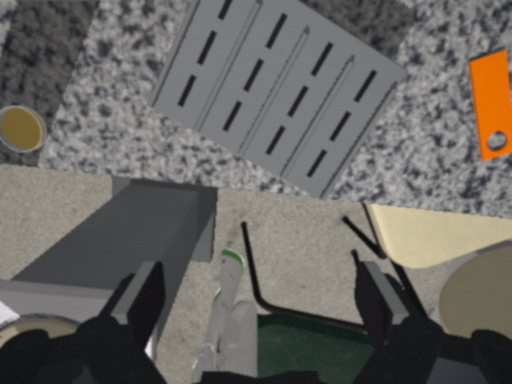

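Three plates hang on pegs 1, 3 and 4, and the stand is empty. The bottle (side px 259,150), dish (242,283) and timer (200,316) are where they started. I'll wait a moment, compare pictures and hand in.

Call:
{"op": "arm_command", "data": {"commands": [[8.5,[0,0,0],0],[8.5,[0,0,0],0],[8.5,[0,0,0],0],[8.5,[0,0,0],0],[8.5,[0,0,0],0],[8.5,[0,0,0],0],[8.5,[0,0,0],0],[8.5,[0,0,0],0],[8.5,[0,0,0],0],[8.5,[0,0,0],0]]}}

```text
clock: 35.15
position: [0.4086, -0.2961, 0.3034]
ee_rot: [-0.527, 0.527, -0.471, 0.471]
contact_force: [-0.1, 0.0, -0.3]
width: 0.0849
```

Run:
```python
from h import *
d=grab("side");o=cv2.imread("pics/d26.png")[:,:,::-1];o0=cv2.imread("pics/side0.png")[:,:,::-1]
df=np.abs(d["pixels"].astype(int)-o).max(-1);print("changed px vs 1 s ago in rack region",(df[140:300,100:240]>40).sum())
for n,(u0,v0,u1,v1) in dict(bottle=(248,132,272,168),dish=(225,268,258,300),timer=(180,295,222,338)).items():
    e=np.abs(d["pixels"][v0:v1,u0:u1].astype(int)-o0[v0:v1,u0:u1]).max(-1);print(n,"px>60:",(e>60).sum(),e.size)
# hung plates: points 2-12 mm before the board between z .09 and .22
W=cloud(d);a=np.radians(6.5);ex=np.array([np.cos(a),np.sin(a)]);ey=np.array([-np.sin(a),np.cos(a)])
xr=(W[...,:2]-[.643,0])@ex;yr=(W[...,:2]-[.643,0])@ey
for k,c in zip((1,2,3,4),(.1205,.0505,-.0195,-.0895)):
    m=(abs(yr-c)<.018)&(W[...,2]>.11)&(W[...,2]<.18)&(abs(xr)<.03);print("peg",k,"mean x mm",round(float(np.median(xr[m]))*1000,1),m.sum())
```

```text
changed px vs 1 s ago in rack region 0
bottle px>60: 0 864
dish px>60: 0 1056
timer px>60: 0 1806
peg 1 mean x mm -6.8 303
peg 2 mean x mm -0.9 213
peg 3 mean x mm -6.8 199
peg 4 mean x mm -6.6 184
```

```bash
python3 -c "
from rig import manip
print(manip.sign_off())"
```

```text
the job is handed in; nothing more can be done
None
```

All three plates that were there (1, 3 and 4) now hang on the drying rack, on pegs 1, 3 and 4; the left inner lane was empty. I pushed each one from behind with closed fingers until it overhung about 39 mm. Then I gripped the overhanging end, threaded the hole over the peg and let go. No plate was dropped, and I handed the job in at about 35 s.

My last checks, about 2 s after the last release, found nothing wrong:
- **Plates:** the depth picture shows a surface about 6 mm in front of the board under pegs 1, 3 and 4, and none under peg 2. Nothing in the rack area changed over the last second.
- **Bystanders:** the bottle, timer and petri dish look unchanged from the first picture. The green and orange look-alikes were not touched.
- **Forces and knocks:** the highest force I read was about 7 N, while gripping. I saw no plate knocked aside.

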